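Snap the electrode into its clip dock and slide its tip into the sleeve

ROBOT

A 6-joint arm with a two-finger parallel gripper is mounted at the origin on a cart in front of the work surface, level with it; the furniture and walls round the work are solid. World frame = base frame: x ahead of the robot, y to its left, z up, the work surface at z = 0. Lengths are in m, angles in rad, forces in N, time in s.
With the tool pointing down it reaches from about 0.3 to 0.75 m from the base axis. Payload 8.5 kg.
Tool frame: the origin (TCP) lies on the mounting face of the last link; the fingertips stand 173 mm ahead of it and the grasp point (between the pads) lies 155 mm ahead of it (hold_point_z is the distance from the TCP to the grasp point, in m); z points along the fingers, y is the direction in which the jaws open and shut (so a half turn about z gives the same grasp; the last joint's range is limited). The gripper opens to 85 mm and grips with 20 to 120 N. Pads are 22 mm wide; open, the fingers measure 114 mm over their backs; the gripper's body (76 mm by 85 mm) begins 54 mm behind the grasp point. The pads swing forward as they close: fully open they stand 13 mm farther back than shut.
Start: joints at [1.091, 0.381, 1.297, -0, 1.464, -0.215], TCP at [0.144, 0.531, 0.405] pointing down, gripper open.
Joint ranges: [-3.11, 3.11], [-0.89, 2.33], [0.22, 2.48], [-1.42, 4.56], [0.17, 2.85], [-2.88, 2.88]. Speed limits (rad/s): [2.39, 2.39, 3.14, 3.14, 3.14, 3.14].

INTERFACE

Orientations are given as [roll, pitch, yaw] about the fixed x, y, z axes, in that order (R = Rz(yaw) Ry(pitch) Rx(roll)).
In Python, from rig import get_state, camera, calibration, job_done, hold_point_z gives the robot as it stands.
- The arm moves only by the tool drive_tool, never from a script. Its argument "targets" is a list of rows, each a list of 7 numbers: the shift along the tool's x, y, z in units of 25 mm (1.0 is 25 mm), then the turn, a rotation vector about the tool's x, y, z in degrees, then the opening, from 0 (shut) to 1 (fully open). In form: [[dx, dy, dz, wx, wy, wz, jaw], ...]. A call has exactly 10 rows; each row shifts and turns the commanded pose from where the row before left it, along the tool's axes as they then stand; what a row does not reach is not made up. A row lasts 1/10 s, in which the tool goes at most 50 mm and 8.59 degrees, less where a joint would pass 70% of its speed; a pose out of reach is approached as far as the arm can. A call is refused whole if a number of a shift passes 1 or a number of a turn 8.59, either way. A call with a gripper value outside its range is refused whole. The fingers move at their own pace and stop on an object; "force" is the grip in N (left out, the last holds). Time passes only in rows, so rows that do not move let the fingers close, or fill a call up. It gives the time, the measured TCP pose, the force and the opening at its end, in the units of the state.
- get_state(): the state, without advancing time (a new reading comes with each control period).
- camera(name): name is "scene" or "side" or "wrist"; returns the picture (384x512x3 uint8, red, green, blue); there is no depth.
- calibration(name): a dict with "vfov" (degrees; the focal length in pixels is half the picture's height over the tangent of half this angle, whatever the lens; pixels are square), "cx", "cy" (the principal point, pixels), "k1" (the pictures are not rectified: a ray, as slopes to the right and down, at radius r is drawn at 1 + k1 r^2 times it, then the intrinsics apply), "view" (4x4, takes a point from world to camera coordinates). Camera axes: x right, y up, looking along -z (the intrinsics and any distortion apply to the point x, -y, -z); pixel columns grow to the right and rows downward; lengths in m; the calibration is good to about 2 mm. A picture is of the moment at which its call begins: read the wrist's pose just before it. calibration takes no time and is no camera call; for the wrist camera it gives the pose at the moment of the call.
- job_done(): hands the job in, once; it reports no verdict.
The state is a dict: "time": time; "joint_positions": joint angles; "joint_velocities": joint speeds; "joint_efforts": joint torques, N m; "eef_pos": TCP position; "ee_rot": TCP orientation; "ft_force": force on the tool from outside, world axes, zero at the start; "ft_torque": the same for the moment, N m; "width": finger opening in m.
Only numpy, scipy, OpenCV 4.12 (cv2) and the standard library are available. Lean on these libraries where they do the work, as an engineer would, in place of code of your own. Each camera call takes 0.05 s, during which the arm holds its last target.

TASK

Take the electrode from its notched rest and press it gently down between the spring fingers of both clips of the dock, its tip just short of the sleeve, until the clips snap round it. Then slide it along in the clips until its tip is inside the sleeve and its shoulder meets the sleeve's mouth, let go, and leave the flask and the brown bottle standing where they are. Press and push by feel: the load between electrode and dock, the clips' own squeeze of some 10 N included, must never pass 30 N.

Things in the scene. Friction and masses are not known exactly. Their poses are not given: they have to be found in the camera images.
- probe: the electrode: steel rod 16 mm in diameter from x = -70 to the shoulder at +80 mm, 9 mm glass tip from there to x = 106, black 22 mm head from x = -100 to -70, 12 mm plug behind it to -110. Origin on the axis, x towards the tip; lies level at the start. About 80 g, balanced near the origin; grip it across the rod near the middle
- rest: fixed white rest holding the electrode at the start: plate 130 x 60 x 6 mm (long side along x) with two V notches 8 mm thick at x = -50 and +50 mm, arm tops about 47 mm high. Origin at the centre of its underside, z up. The electrode lies along x with its axis about 39 mm above the underside
- dock: fixed clip dock on a grey plate 215 x 70 x 10 mm (x = -88 to +128 mm). Origin on the worktop, z up, x along the clip axis towards the white sleeve. Two clips 12 mm thick at x = -50 and +50 mm, y = 0. The clip axis (axis of a seated rod) lies 75 to 95 mm above the origin: the head is clamped on its stems at an unknown height that is NOT reported; find it by feel or sight
- dock_press (a point): point in the dock, x = -22 mm, y = 0, 75 mm up (lowest height of the clip axis): hold the electrode's origin above it while pressing (tip 6 mm short of the sleeve, rod over both clips). Pressing in takes 7 to 13 N in all, most when the rod is 8 to 12 mm above the clip axis; the force then drops below zero and rises by about 7 N per mm on the clips' rubber floor
- dock_home (a point): point in the dock, x = +10 mm, y = 0, 75 mm up: the electrode's origin is above it (0 to 20 mm) when home, its shoulder then meeting the sleeve's mouth at dock x = 90 mm. The sleeve is a white tube on the clip axis, outside 22, bore 13, closed at x = 127 mm. Sliding the rod in the clips takes about 1 to 5 N
- rear_left (a joint): outward bend (rad) of the rear clip's spring finger, dock's +y side: 0 empty, about 0.12 as the rod passes, 0.01 to 0.06 with the rod seated. Flared finger tops reach 18 mm above the clip axis, 17 mm to each side, and catch the rod up to 4 mm off centre, some 14 mm above the axis. Between the two clips is only a bar, its top 36 mm below the axis
- rear_right (a joint): the same, rear clip (x = -50 mm), -y side
- front_left (a joint): the same, front clip (x = +50 mm, near the sleeve), +y side
- front_right (a joint): the same, front clip, -y side
- flask: bystander: clear conical flask 65 mm in diameter and 106 mm high, stands loose behind the work; origin at the centre of its underside
- brown_bottle: bystander: small brown reagent bottle with a dark cap, 46 mm in diameter and 98 mm high, stands loose behind the work; origin at the centre of its underside
There are look-alikes about, which are no part of the job. There is more than one size of the probe; the one meant has the size given above.

How it is judged:
On the way:
1. the electrode is snapped into both clips, its tip still outside the sleeve (value of joint each of rear_left, rear_right, front_left, front_right below 0.08 rad and angle between the x axis of probe and the x axis of dock, either way round below 0.05 rad and y of probe in the frame of dock between -0.004 and 0.004 m and z of probe in the frame of dock between 0.07 and 0.099 m and x of probe in the frame of dock below -0.008 m and value of joint any of rear_left, rear_right above 0.012 rad and value of joint any of front_left, front_right above 0.012 rad), for 0.4 s.
At the end, for the whole second after the job is handed in: the electrode lies at rest, level and along the dock's axis (within 0.05 rad, 4 mm sideways), both clips closed on it (bend of every finger below 0.08 rad, and above 0.012 on at least one side of each clip), tip in the sleeve and shoulder within 2.5 mm of the sleeve's mouth (value of joint each of rear_left, rear_right, front_left, front_right below 0.08 rad and angle between the x axis of probe and the x axis of dock, either way round below 0.05 rad and y of probe in the frame of dock between -0.004 and 0.004 m and z of probe in the frame of dock between 0.07 and 0.099 m and x of probe in the frame of dock between 0.0075 and 0.012 m and linear speed of probe below 0.01 m/s and value of joint any of rear_left, rear_right above 0.012 rad and value of joint any of front_left, front_right above 0.012 rad); the robot touches nothing.
It fails at once if electrode and dock press on each other with more than 30 N in all (the clips' own grip included) (contact force between probe and dock above 30 N).
It fails at once if the flask is shifted by more than 20 mm or tipped (distance of flask from where it was at the start of the episode above 0.02 m or angle between flask's own z axis and vertical above 0.4 rad).
It fails at once if the brown bottle is shifted by more than 20 mm or tipped (distance of brown_bottle from where it was at the start of the episode above 0.02 m or angle between brown_bottle's own z axis and vertical above 0.4 rad).
It also fails if it takes over 51 s, if anything falls off the work surface, if the arm or the gripper's body presses on something with over 40 N, if the wrist force passes 120 N, or if a joint passes its speed limit or range.

## Working session

There is one attempt and no reset: what is moved stays moved. The work goes in short steps, Python scripts to look and compute and a tool call to move; the robot and the scene stay as the last step left them, time stands still between calls to the robot, and variables do not carry over. Pictures are saved under pics/ and viewed, and the job is handed in when it is done.

Besides the shell and the picture viewer there is one more tool, called after "Request:" as name([rows], argument=value, ...), one row to a line, values as JSON. drive_tool: Moves the arm, as the interface text tells. Its arguments: {"type":"object","properties":{"targets":{"type":"array"},"force":{"type":"number"}},"required":["targets"]}

```bash
mkdir -p pics; ls; python3 - <<'E'
from rig import *
import cv2,numpy as np
s=get_state(); print(s, hold_point_z)
for n in ("scene","side","wrist"):
    c=calibration(n); print(n,c)
    im=camera(n); cv2.imwrite(f"pics/{n}0.png",im[:,:,::-1])
E
```

```text
pics
{'time': 0.0, 'joint_positions': array([ 1.09064390e+00,  3.81211357e-01,  1.29827413e+00,  2.48564421e-05,
        1.46361097e+00, -2.15323069e-01]), 'joint_velocities': array([-0.00063365,  0.00177402, -0.00082087, -0.00043304,  0.0002143 ,
       -0.00046333]), 'joint_efforts': array([ 1.18275660e-03, -4.48470175e+01, -2.31277335e+01, -1.34250613e-04,
        4.76655303e-03,  1.07404210e-05]), 'eef_pos': array([0.14395079, 0.53078142, 0.40409883]), 'ee_rot': array([-3.14012886e+00, -3.45446545e-04,  2.87676036e+00]), 'ft_force': array([-0.18898331, -0.91380511,  0.17566942]), 'ft_torque': array([-0.05724848, -0.01250889, -0.01759736]), 'width': 0.08550612109836454} 0.1547
scene {'vfov': 51.42251992369036, 'cx': 261.5954924311239, 'cy': 197.08218343212604, 'k1': -0.03156198491954901, 'view': array([[ 0.44786503, -0.8939957 ,  0.0137335 , -0.30225785],
       [ 0.57184457,  0.29821716,  0.76423839, -0.4032992 ],
       [-0.6873214 , -0.33442222,  0.64478762, -1.07786141],
       [ 0.        ,  0.        ,  0.        ,  1.        ]])}
side {'vfov': 55.09648989156415, 'cx': 254.40033727611925, 'cy': 190.88570133087146, 'k1': -0.07413584086706322, 'view': array([[-0.99916933, -0.03862942,  0.01297792,  0.60624537],
       [ 0.03240937, -0.5602042 ,  0.8277203 , -0.09656312],
       [-0.02470407,  0.82745334,  0.56099081, -1.13875339],
       [ 0.        ,  0.        ,  0.        ,  1.        ]])}
wrist {'vfov': 63.62635335256673, 'cx': 254.6817550662583, 'cy': 191.50050648848443, 'k1': -0.07160611434996804, 'view': array([[ 0.26126291,  0.9652634 , -0.0028747 , -0.54877228],
       [-0.9322931 ,  0.25156501, -0.25989349,  0.03391507],
       [-0.2501425 ,  0.0705806 ,  0.96563301, -0.38041857],
       [ 0.        ,  0.        ,  0.        ,  1.        ]])}
```

View pics/scene0.png

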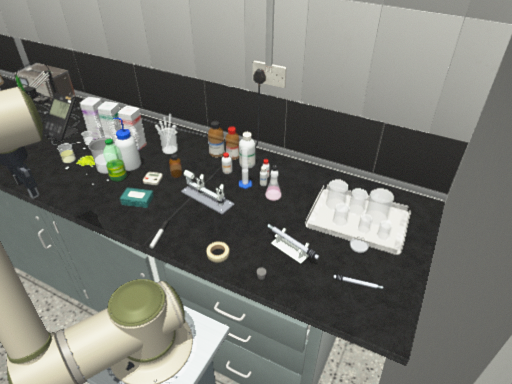

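View pics/side0.png

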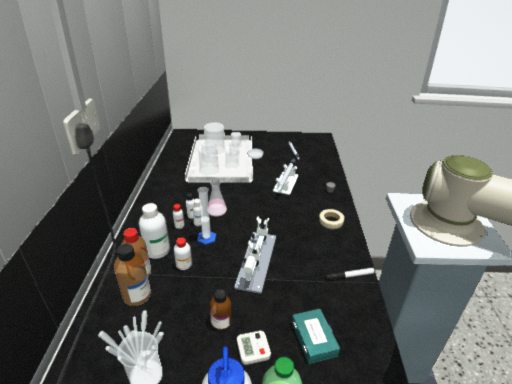

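View pics/wrist0.png

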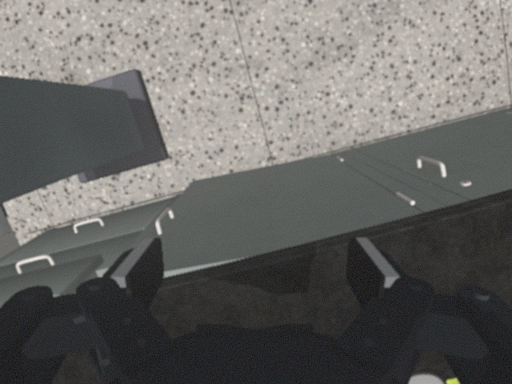

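```bash
cat > h.py <<'E'
import numpy as np,cv2
from rig import *
def project(c,P):
    P=np.atleast_2d(P); V=np.array(c['view']); p=P@V[:3,:3].T+V[:3,3]
    x=p[:,0]/-p[:,2]; y=-p[:,1]/-p[:,2]; r2=x*x+y*y; k=1+c['k1']*r2
    f=192/np.tan(np.radians(c['vfov']/2))
    return np.c_[c['cx']+f*x*k, c['cy']+f*y*k]
def ray(c,uv):
    f=192/np.tan(np.radians(c['vfov']/2))
    xd=np.array([(uv[0]-c['cx'])/f,(uv[1]-c['cy'])/f]); x=xd.copy()
    for _ in range(20): x=xd/(1+c['k1']*(x@x))
    V=np.array(c['view']); R=V[:3,:3]; o=-R.T@V[:3,3]
    d=R.T@np.array([x[0],-x[1],-1]); return o,d/np.linalg.norm(d)
def onz(c,uv,z):
    o,d=ray(c,uv); return o+d*(z-o[2])/d[2]
def crop(im,u0,v0,u1,v1,s,fn):
    cv2.imwrite(fn,cv2.resize(im[v0:v1,u0:u1],None,fx=s,fy=s,interpolation=cv2.INTER_CUBIC))
E
python3 - <<'E'
from h import *
a=cv2.imread('pics/scene0.png');b=cv2.imread('pics/side0.png')
crop(a,255,215,355,290,8,'pics/c1.png'); crop(a,170,160,245,217,10,'pics/c2.png')
crop(b,225,205,295,300,6,'pics/c3.png'); crop(b,260,135,320,205,8,'pics/c4.png')
cs,cd=calibration('scene'),calibration('side')
print(onz(cs,(291,250),0.02),onz(cs,(208,198),0),onz(cd,(286,184),0.02),onz(cd,(257,272),0))
E
```

```text
[ 0.47891641 -0.20722803  0.02      ] [0.59737101 0.19488393 0.        ] [ 0.50393315 -0.15607228  0.02      ] [0.59072766 0.23906598 0.        ]
```

View pics/c1.png

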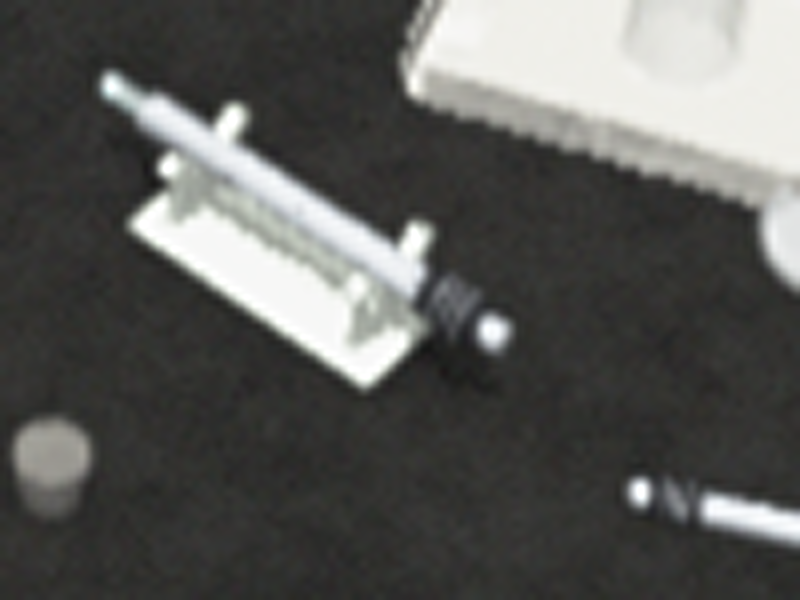

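View pics/c2.png

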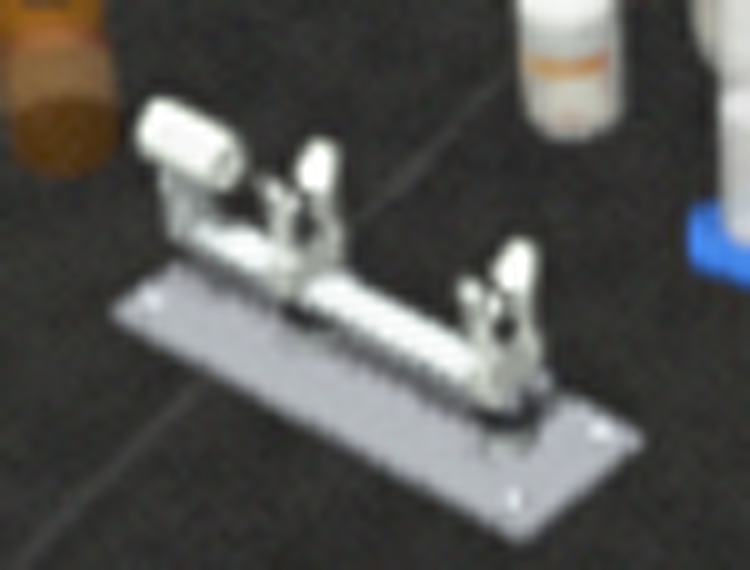

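View pics/c3.png

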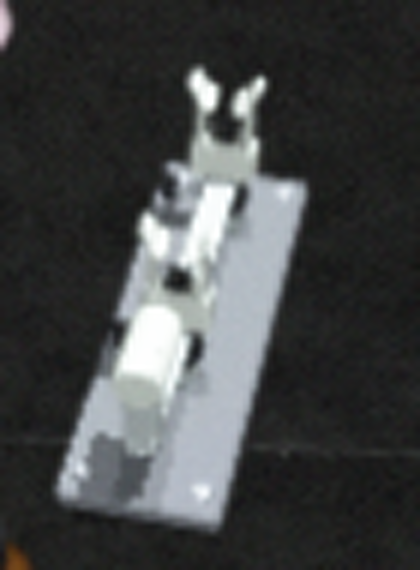

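View pics/c4.png

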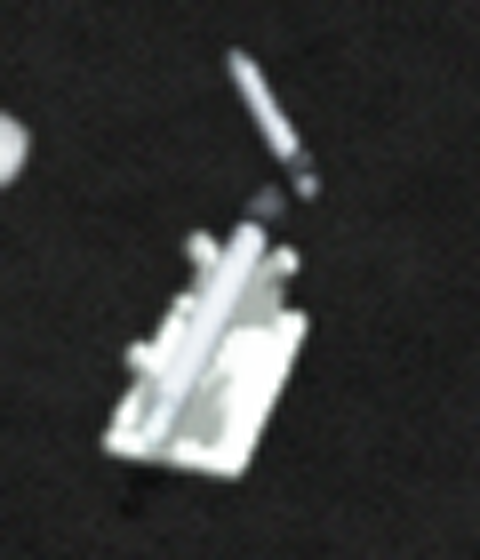

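```bash
python3 - <<'E'
from h import *
from scipy.optimize import least_squares
cs,cd=calibration('scene'),calibration('side')
def off(o,s,l): return [((u+.5)/s-.5+o[0],(v+.5)/s-.5+o[1]) for u,v in l]
# dock: x towards sleeve; +y left of it
S=off((170,160),10,[(110,312),(522,542),(645,440)])
D=off((225,205),6,[(55,500),(220,528),(308,182)])
# sleeve faces along +worldy; left(+y dock) is -worldx
Sm=[(128,35,0),(-88,35,0),(-88,-35,10)]
Dm=[(128,-35,0),(128,35,0),(-88,35,10)]
Sl=off((170,160),10,[(160,115),(225,165)]);Dl=off((225,205),6,[(148,345)])
def T(p,q): 
    x,y,t=p[:3];q=np.array(q,float)/1000;c,s=np.cos(t),np.sin(t)
    return np.c_[x+c*q[:,0]-s*q[:,1],y+s*q[:,0]+c*q[:,1],q[:,2]]
def f(p):
    return np.r_[(project(cs,T(p,Sm))-S).ravel(),(project(cd,T(p,Dm))-D).ravel()]
r=least_squares(f,[.59,.2,1.8]);print(r.x,np.round(r.fun,1))
for h in (75,85,95): print(h,project(cs,T(r.x,[(127,0,h),(90,0,h)])),Sl,project(cd,T(r.x,[(110,0,h+11)])),Dl)
P=off((255,215),8,[(100,85),(500,335),(140,108),(420,275)]);Q=off((260,135),8,[(160,430),(268,195)])
def g(p):
    return np.r_[(project(cs,T(p,[(106,0,39),(-110,0,39),(80,0,39),(-70,0,39)]))-P).ravel(),(project(cd,T(p,[(103,0,39),(-85,0,39)]))-Q).ravel()]
r=least_squares(g,[.5,-.17,2]);print(r.x,np.round(r.fun,1))
E
```

```text
[0.59013276 0.17749677 1.39012478] [ 0.4  1.3  0.2  1.  -0.1 -0.6 -0.4  0.4 -0.3  0.8  0.3 -0.8]
75 [[185.36316299 172.77574233]
 [192.1843337  176.30783033]] [(185.55, 171.05), (192.05, 176.05)] [[248.88166144 260.8514841 ]] [(249.25, 262.0833333333333)]
85 [[185.08276367 170.70584247]
 [191.92911276 174.22948974]] [(185.55, 171.05), (192.05, 176.05)] [[248.89970318 257.80307739]] [(249.25, 262.0833333333333)]
95 [[184.80016713 168.6187727 ]
 [191.67186664 172.13369322]] [(185.55, 171.05), (192.05, 176.05)] [[248.91804786 254.71268486]] [(249.25, 262.0833333333333)]
[ 0.50263801 -0.19430669  1.30606155] [-0.3 -0.   0.4  0.5  0.4  0.7  0.4  1.7 -0.4  0.7 -1.4  3.2]
```

```bash
cat >> h.py <<'E'
from scipy.spatial.transform import Rotation as Ro
def pose(s=None):
    s=s or get_state(); return np.array(s['eef_pos']),Ro.from_euler('xyz',s['ee_rot']).as_matrix()
def plan(p0,R0,p1,rpy1,n):
    """n equal rows: const rotvec in tool frame, straight world line"""
    R1=Ro.from_euler('xyz',rpy1).as_matrix(); w=Ro.from_matrix(R0.T@R1).as_rotvec()/n
    R=R0;d=(np.array(p1)-p0)/n;rows=[]
    for i in range(n):
        rows.append(np.r_[R.T@d/0.025,np.degrees(w)]); R=R@Ro.from_rotvec(w).as_matrix()
    return np.round(rows,2)
E
python3 - <<'E'
from h import *
p,R=pose(); c=calibration('wrist');V=c['view'];o=-V[:3,:3].T@V[:3,3]
print(R.T@(o-p), R.T@(-V[2,:3])) 
r=plan(p,R,[.503-.0,-.194,.36],[np.pi,0,1.306],34)
print(r); print(np.abs(r).max(0))
E
```

```text
[ 0.066364   -0.00010505  0.02962736] [-0.26015793 -0.00144642  0.965565  ]
[[-0.63 -0.71  0.05 -0.    0.    2.65]
 [-0.66 -0.68  0.05 -0.    0.    2.65]
 [-0.69 -0.65  0.05 -0.    0.    2.65]
 [-0.72 -0.62  0.05 -0.    0.    2.65]
 [-0.75 -0.58  0.05 -0.    0.    2.65]
 [-0.78 -0.55  0.05 -0.    0.    2.65]
 [-0.8  -0.51  0.05 -0.    0.    2.65]
 [-0.82 -0.47  0.05 -0.    0.    2.65]
 [-0.85 -0.44  0.05 -0.    0.    2.65]
 [-0.86 -0.4   0.05 -0.    0.    2.65]
 [-0.88 -0.36  0.05 -0.    0.    2.65]
 [-0.9  -0.32  0.05 -0.    0.    2.65]
 [-0.91 -0.27  0.05 -0.    0.    2.65]
 [-0.92 -0.23  0.05 -0.    0.    2.65]
 [-0.93 -0.19  0.05 -0.    0.    2.65]
 [-0.94 -0.15  0.05 -0.    0.    2.65]
 [-0.95 -0.1   0.05 -0.    0.    2.65]
 [-0.95 -0.06  0.05 -0.    0.    2.65]
 [-0.95 -0.01  0.05 -0.    0.    2.65]
 [-0.95  0.03  0.05 -0.    0.    2.65]
 [-0.95  0.07  0.05 -0.    0.    2.65]
 [-0.94  0.12  0.05 -0.    0.    2.65]
 [-0.94  0.16  0.05 -0.    0.    2.65]
 [-0.93  0.2   0.05 -0.    0.    2.65]
 [-0.92  0.25  0.05 -0.    0.    2.65]
 [-0.91  0.29  0.05 -0.    0.    2.65]
 [-0.89  0.33  0.05 -0.    0.    2.65]
 [-0.88  0.37  0.05 -0.    0.    2.65]
 [-0.86  0.41  0.05 -0.    0.    2.65]
 [-0.84  0.45  0.05 -0.    0.    2.65]
 [-0.82  0.49  0.05 -0.    0.    2.65]
 [-0.79  0.53  0.05 -0.    0.    2.65]
 [-0.77  0.56  0.05 -0.    0.    2.65]
 [-0.74  0.6   0.05 -0.    0.    2.65]]
[0.95 0.71 0.05 0.   0.   2.65]
```

```bash
python3 - <<'E'
from h import *
p,R=pose()
r=plan(p,R,[.58,.165,.41],[np.pi,0,1.39],20); print(r)
E
```

```text
[[-1.03 -0.48 -0.01 -0.    0.    4.26]
 [-1.07 -0.4  -0.01 -0.    0.    4.26]
 [-1.09 -0.32 -0.01 -0.    0.    4.26]
 [-1.11 -0.24 -0.01 -0.    0.    4.26]
 [-1.13 -0.15 -0.01 -0.    0.    4.26]
 [-1.14 -0.07 -0.01 -0.    0.    4.26]
 [-1.14  0.01 -0.01 -0.    0.    4.26]
 [-1.13  0.1  -0.01 -0.    0.    4.26]
 [-1.12  0.18 -0.01 -0.    0.    4.26]
 [-1.11  0.27 -0.01 -0.    0.    4.26]
 [-1.08  0.35 -0.01 -0.    0.    4.26]
 [-1.06  0.43 -0.01 -0.    0.    4.26]
 [-1.02  0.5  -0.01 -0.    0.    4.26]
 [-0.98  0.58 -0.01 -0.    0.    4.26]
 [-0.93  0.65 -0.01 -0.    0.    4.26]
 [-0.88  0.72 -0.01 -0.    0.    4.26]
 [-0.83  0.78 -0.01 -0.    0.    4.26]
 [-0.77  0.84 -0.01 -0.    0.    4.26]
 [-0.7   0.9  -0.01 -0.    0.    4.26]
 [-0.63  0.94 -0.01 -0.    0.    4.26]]
```

Request:
drive_tool([
  [-1, -0.48, 0, 0, 0, 4.26, 1],
  [-1, -0.4, 0, 0, 0, 4.26, 1],
  [-1, -0.32, 0, 0, 0, 4.26, 1],
  [-1, -0.24, 0, 0, 0, 4.26, 1],
  [-1, -0.15, 0, 0, 0, 4.26, 1],
  [-1, -0.07, 0, 0, 0, 4.26, 1],
  [-1, 0.01, 0, 0, 0, 4.26, 1],
  [-1, 0.1, 0, 0, 0, 4.26, 1],
  [-1, 0.18, 0, 0, 0, 4.26, 1],
  [-1, 0.27, 0, 0, 0, 4.26, 1],
])

```text
time: 1.15
eef_pos: [0.3416, 0.3629, 0.4046]
ee_rot: [-3.141, 0.0, 2.13]
ft_force: [0.3, 1.0, -0.6]
width: 0.0855
```

Request:
drive_tool([
  [-1, 0.35, 0, 0, 0, 4.26, 1],
  [-1, 0.43, 0, 0, 0, 4.26, 1],
  [-1, 0.5, 0, 0, 0, 4.26, 1],
  [-0.98, 0.58, 0, 0, 0, 4.26, 1],
  [-0.93, 0.65, 0, 0, 0, 4.26, 1],
  [-0.88, 0.72, 0, 0, 0, 4.26, 1],
  [-0.83, 0.78, 0, 0, 0, 4.26, 1],
  [-0.77, 0.84, 0, 0, 0, 4.26, 1],
  [-0.7, 0.9, 0, 0, 0, 4.26, 1],
  [-0.63, 0.94, 0, 0, 0, 4.26, 1],
])

```text
time: 2.15
eef_pos: [0.5578, 0.1837, 0.4044]
ee_rot: [-3.141, 0.0, 1.387]
ft_force: [0.3, 0.4, 0.0]
width: 0.0851
```

```bash
python3 - <<'E'
from h import *
s=get_state();print(s['time'],s['eef_pos'],s['ee_rot'])
c=calibration('wrist');im=camera('wrist');np.save('w1.npy',c,allow_pickle=True)
cv2.imwrite('pics/w1.png',cv2.resize(im[:,:,::-1],None,fx=1.5,fy=1.5,interpolation=cv2.INTER_CUBIC))
cv2.imwrite('pics/w1r.png',im[:,:,::-1])
r=plan(*pose(s),[.497,-.2,.37],[np.pi,0,1.306],20); print(r[0],r[-1])
E
```

```text
2.15 [0.55783281 0.18368354 0.40443559] [-3.14099350e+00  1.56519063e-04  1.38661563e+00]
[-0.78  0.02  0.07 -0.    0.    0.23] [-0.77  0.08  0.07 -0.    0.    0.23]
```

View pics/w1.png

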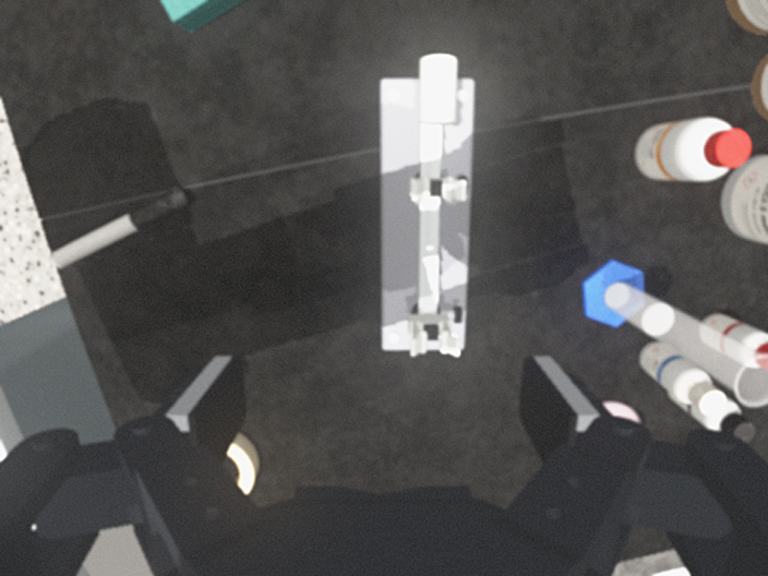

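```bash
python3 - <<'E'
from h import *
a=cv2.imread('pics/w1r.png')
crop(a,245,30,325,140,5,'pics/d1.png');crop(a,245,140,325,245,5,'pics/d2.png')
cv2.imwrite('pics/d12.png',np.hstack([cv2.imread('pics/d1.png')[:525],cv2.imread('pics/d2.png')[:525]]))
E
```

```text
(no output)
```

View pics/d12.png

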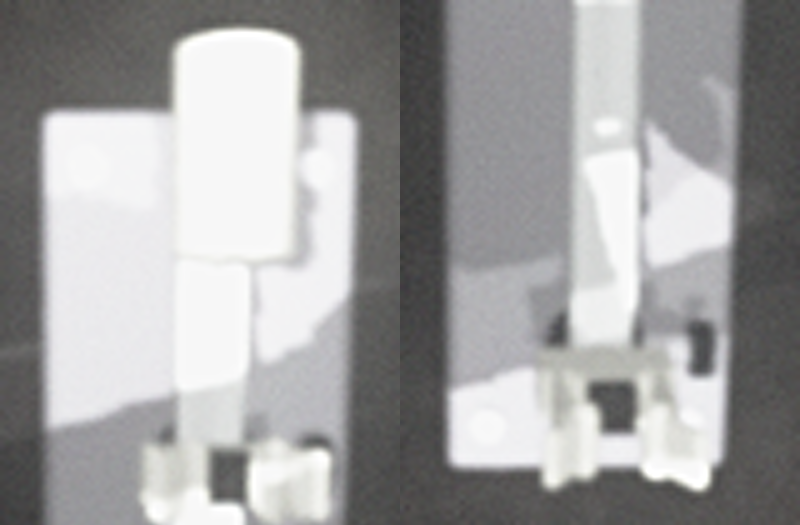

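Request:
drive_tool([
  [-0.78, 0.03, 0.05, 0, 0, 0.23, 1],
  [-0.78, 0.03, 0.05, 0, 0, 0.23, 1],
  [-0.78, 0.03, 0.05, 0, 0, 0.23, 1],
  [-0.78, 0.03, 0.05, 0, 0, 0.23, 1],
  [-0.78, 0.03, 0.05, 0, 0, 0.23, 1],
  [-0.78, 0.03, 0.05, 0, 0, 0.23, 1],
  [-0.78, 0.03, 0.05, 0, 0, 0.23, 1],
  [-0.78, 0.03, 0.05, 0, 0, 0.23, 1],
  [-0.78, 0.03, 0.05, 0, 0, 0.23, 1],
  [-0.78, 0.03, 0.05, 0, 0, 0.23, 1],
])

```text
time: 3.2
eef_pos: [0.5255, -0.0087, 0.392]
ee_rot: [-3.141, 0.0, 1.35]
ft_force: [-0.0, -0.6, 0.6]
width: 0.0857
```

Request:
drive_tool([
  [-0.78, 0.06, 0.05, 0, 0, 0.23, 1],
  [-0.78, 0.06, 0.05, 0, 0, 0.23, 1],
  [-0.78, 0.06, 0.05, 0, 0, 0.23, 1],
  [-0.78, 0.06, 0.05, 0, 0, 0.23, 1],
  [-0.78, 0.06, 0.05, 0, 0, 0.23, 1],
  [-0.78, 0.06, 0.05, 0, 0, 0.23, 1],
  [-0.78, 0.06, 0.05, 0, 0, 0.23, 1],
  [-0.78, 0.06, 0.05, 0, 0, 0.23, 1],
  [-0.78, 0.06, 0.05, 0, 0, 0.23, 1],
  [-0.78, 0.06, 0.05, 0, 0, 0.23, 1],
])

```text
time: 4.2
eef_pos: [0.4939, -0.2017, 0.3795]
ee_rot: [-3.141, -0.0, 1.31]
ft_force: [-0.0, -0.1, -0.1]
width: 0.0855
```

```bash
python3 - <<'E'
from h import *
s=get_state();print(s['time'],s['eef_pos'],s['ee_rot'])
c=calibration('wrist');im=camera('wrist');np.save('w2.npy',c,allow_pickle=True)
cv2.imwrite('pics/w2.png',cv2.resize(im[:,:,::-1],None,fx=1.5,fy=1.5,interpolation=cv2.INTER_CUBIC))
cv2.imwrite('pics/w2r.png',im[:,:,::-1])
E
```

```text
4.2 [ 0.49390936 -0.2016719   0.37945825] [-3.14107319e+00 -1.76149130e-04  1.30966570e+00]
```

View pics/w2.png

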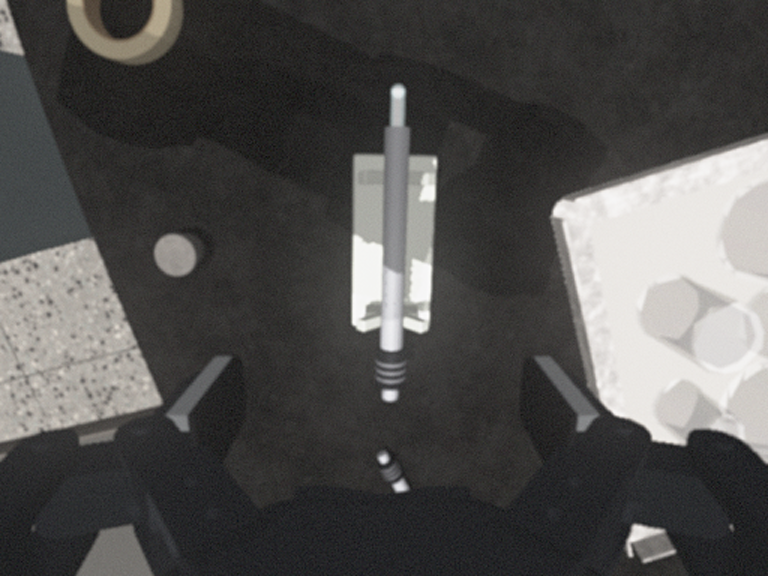

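```bash
cat > fit.py <<'E'
from h import *
from scipy.optimize import least_squares
cs,cd=calibration('scene'),calibration('side')
w1=np.load('w1.npy',allow_pickle=True).item();w2=np.load('w2.npy',allow_pickle=True).item()
def off(o,s,l): return np.array([((u+.5)/s-.5+o[0],(v+.5)/s-.5+o[1]) for u,v in l])
def T(p,q): 
    x,y,t=p[:3];q=np.array(q,float)/1000;c,s=np.cos(t),np.sin(t)
    return np.c_[x+c*q[:,0]-s*q[:,1],y+s*q[:,0]+c*q[:,1],q[:,2]]
W=np.r_[off((245,30),5,[(43,112),(356,112)]),off((245,140),5,[(47,467),(323,467)])]
Wm=[(128,35,10),(128,-35,10),(-88,35,10),(-88,-35,10)]
M=off((245,30),5,[(173,258),(297,260)])
S=off((170,160),10,[(110,312),(522,542),(645,440)])
D=off((225,205),6,[(55,500),(220,528),(308,182)])
Sm=[(128,35,0),(-88,35,0),(-88,-35,10)]
Dm=[(128,-35,0),(128,35,0),(-88,35,10)]
Sl=off((170,160),10,[(150,120),(220,160)])
def f(p):
    h=p[3]*1000
    return np.r_[2*(project(w1,T(p,Wm))-W).ravel(),2*(project(w1,T(p,[(90,11,h),(90,-11,h)]))-M).ravel()]
r=least_squares(f,[.59,.18,1.39,.085]);print(r.x,np.round(r.fun/2,2))
J=np.linalg.inv(r.jac.T@r.jac);print('sig/px',2*np.sqrt(np.diag(J)))
e=lambda p:(np.round(project(cs,T(p,Sm))-S,1).ravel(),np.round(project(cd,T(p,Dm))-D,1).ravel())
print(e(r.x))
P=off((0,0),1.5,[(398,84),(397,127),(391.5,350),(390,402)])
def g(p): return (project(w2,T(p,[(106,0,39),(80,0,39+4),(-70,0,39+4),(-110,0,39)]))-P).ravel()
q=least_squares(g,[.5,-.17,1.3]);print(q.x,np.round(q.fun,2))
E
python3 fit.py
```

```text
[0.58988252 0.17670003 1.39285515 0.0842385 ] [-0.38 -0.63  0.34 -0.61  0.05  0.98 -0.15  0.61  0.2   0.21 -0.08 -0.18]
sig/px [0.00058961 0.00046663 0.00510114 0.00594223]
(array([ 0.4,  1.4,  0.4,  1.1,  0.1, -0.6]), array([-0.1,  0.3, -0. ,  0.6,  0.3, -1.1]))
[ 0.5024442  -0.19711888  1.29160749] [-0.07  1.39  0.03  0.95 -0.01 -0.17  0.05 -3.04]
```

```bash
python3 - <<'E'
from h import *
print(plan(*pose(),[.5052,-.1875,.194],[np.pi,0,1.2916],1))
E
```

```text
[[ 0.76  0.28  7.4  -0.04  0.05  0.92]]
```

Request:
drive_tool([
  [0.38, 0.14, 0.3, 0, 0, 0.46, 1],
  [0.38, 0.14, 0.5, 0, 0, 0.46, 1],
  [0, 0, 0.8, 0, 0, 0, 1],
  [0, 0, 0.9, 0, 0, 0, 1],
  [0, 0, 0.9, 0, 0, 0, 1],
  [0, 0, 0.9, 0, 0, 0, 0.8],
  [0, 0, 0.6, 0, 0, 0, 0.6],
  [0, 0, 0, 0, 0, 0, 0.6],
  [0, 0, 0, 0, 0, 0, 0.6],
  [0, 0, 0, 0, 0, 0, 0.6],
], force=80)

```text
time: 5.25
eef_pos: [0.5062, -0.184, 0.2579]
ee_rot: [3.14, 0.0, 1.294]
ft_force: [0.3, -0.9, -0.1]
width: 0.0515
```

```bash
python3 - <<'E'
from h import *
s=get_state();print(s['time'],s['eef_pos'],s['ee_rot'],s['width'])
c=calibration('wrist');im=camera('wrist')
cv2.imwrite('pics/w3.png',cv2.resize(im[:,:,::-1],None,fx=1.5,fy=1.5,interpolation=cv2.INTER_CUBIC))
q=[0.5024442,-0.19711888,1.29160749]
x,y,t=q
for a in (106,80,0,-70): print(a,1.5*project(c,[x+a/1e3*np.cos(t),y+a/1e3*np.sin(t),.039]))
print(plan(*pose(),[.5052,-.1875,.194],[np.pi,0,1.2916],1))
E
```

```text
5.25 [ 0.50622385 -0.18402204  0.25792787] [3.14026881e+00 3.59701748e-04 1.29414498e+00] 0.051499089961904394
106 [[383.56554381  90.48387857]]
80 [[383.32318977 159.83173863]]
0 [[382.6496487  348.46263876]]
-70 [[382.15910574 482.34895625]]
[[-0.14 -0.    2.56  0.09  0.03  0.13]]
```

View pics/w3.png

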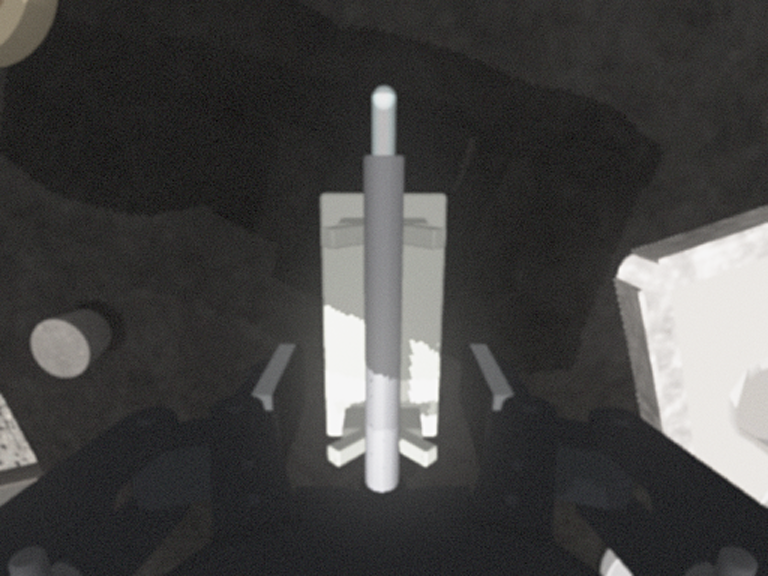

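Request:
drive_tool([
  [-0.14, 0, 0.7, 0, 0, 0, 0.5],
  [0, 0, 0.8, 0, 0, 0, 0.5],
  [0, 0, 0.7, 0, 0, 0, 0.45],
  [0, 0, 0.36, 0, 0, 0, 0.45],
  [0, 0, 0, 0, 0, 0, 0.3],
  [0, 0, 0, 0, 0, 0, 0.15],
  [0, 0, 0, 0, 0, 0, 0],
  [0, 0, 0, 0, 0, 0, 0],
  [0, 0, 0, 0, 0, 0, 0],
  [0, 0, 0, 0, 0, 0, 0],
], force=80)

```text
time: 6.3
eef_pos: [0.5052, -0.188, 0.194]
ee_rot: [3.14, 0.0, 1.293]
ft_force: [-0.5, 1.3, 6.2]
width: 0.0137
```

```bash
python3 - <<'E'
from h import *
s=get_state();print(s['time'],s['eef_pos'],s['ee_rot'],s['width'],s['ft_force'])
im=camera('wrist')
cv2.imwrite('pics/w4.png',cv2.resize(im[:,:,::-1],None,fx=1.5,fy=1.5,interpolation=cv2.INTER_CUBIC))
E
```

```text
6.3 [ 0.50517122 -0.18801999  0.19398903] [3.13980706e+00 4.49513393e-04 1.29339798e+00] 0.013691276963344018 [-0.53317181  1.29115636  6.22354983]
```

View pics/w4.png

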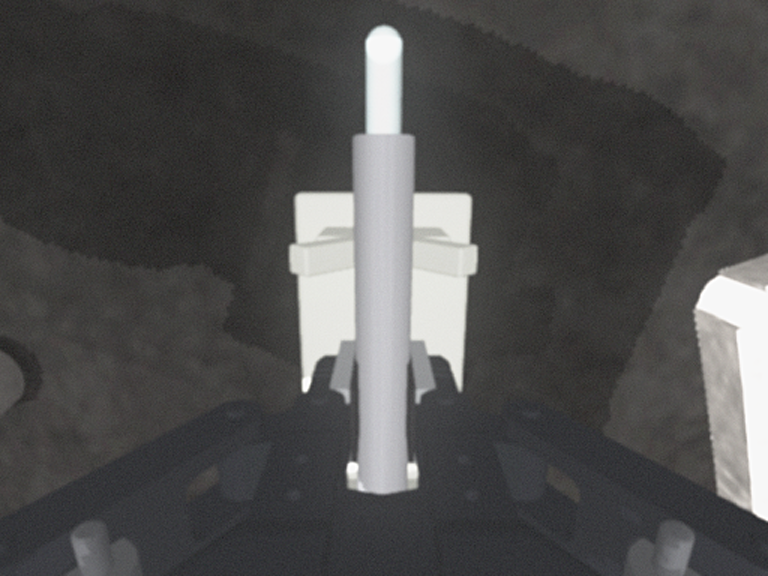

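Request:
drive_tool([
  [0, 0, -0.2, 0, 0, 0, 0],
  [0, 0, -0.4, 0, 0, 0, 0],
  [0, 0, -0.8, 0, 0, 0, 0],
  [0, 0, -1, 0, 0, 0, 0],
  [0, 0, -1, 0, 0, 0, 0],
  [0, 0, -0.8, 0, 0, 0, 0],
  [0, 0, -0.6, 0, 0, 0, 0],
  [0, 0, -0.4, 0, 0, 0, 0],
  [0, 0, 0, 0, 0, 0, 0],
  [0, 0, 0, 0, 0, 0, 0],
], force=80)

```text
time: 7.35
eef_pos: [0.5048, -0.1878, 0.3228]
ee_rot: [-3.141, -0.0, 1.293]
ft_force: [0.5, 0.2, -2.2]
width: 0.0138
```

```bash
python3 - <<'E'
from h import *
s=get_state();print(s['time'],s['eef_pos'],s['ee_rot'],s['width'],s['ft_force'],s['ft_torque'])
c=calibration('wrist');np.save('w5.npy',c,allow_pickle=True)
im=camera('wrist')
cv2.imwrite('pics/w5.png',cv2.resize(im[:,:,::-1],None,fx=1.5,fy=1.5,interpolation=cv2.INTER_CUBIC))
sd=camera('scene');cv2.imwrite('pics/s5r.png',sd[:,:,::-1])
p,R=pose(s)
for g in (6,10,14):
  for dz in (150,155):
    P=lambda x,y,z:p+R@(np.array([x-g,y,dz-z])/1e3)
    print(g,dz,*[np.round(1.5*project(c,P(*a))[0],1) for a in [(106,0,0),(80,8,0),(80,-8,0),(80,0,8),(-10,8,0),(-10,-8,0)]])
r=plan(p,R,[.58776,.16489,.325],[np.pi,0,1.3929],16);print(r[0],r[8],r[-1])
E
```

```text
7.35 [ 0.5047536  -0.18782529  0.32280149] [-3.14074670e+00 -2.27708627e-04  1.29342958e+00] 0.013812674003745118 [ 0.45328827  0.20699283 -2.22257758] [-0.02372934 -0.04271492 -0.00211672]
6 150 [384.9  14.2] [417.1 127.3] [352.5 127.3] [385.  124.7] [410.9 445.4] [357.4 445.4]
6 155 [384.8  20.4] [415.6 128.7] [353.7 128.7] [384.8 126.4] [410.  435.9] [358.2 435.9]
10 150 [384.9  32.1] [416.8 144. ] [352.7 143.9] [384.9 142.6] [410.7 456.8] [357.6 456.8]
10 155 [384.8  37.5] [415.4 144.7] [353.9 144.7] [384.8 143.4] [409.7 447.1] [358.4 447.1]
14 150 [384.9  49.8] [416.5 160.4] [352.9 160.4] [384.9 160.2] [410.4 468. ] [357.8 468. ]
14 155 [384.8  54.5] [415.2 160.5] [354.1 160.4] [384.8 160.3] [409.5 458. ] [358.6 458. ]
[ 0.9  -0.04 -0.01 -0.   -0.   -0.36] [ 0.91  0.   -0.01 -0.   -0.   -0.36] [ 0.9   0.04 -0.01 -0.   -0.   -0.36]
```

View pics/w5.png

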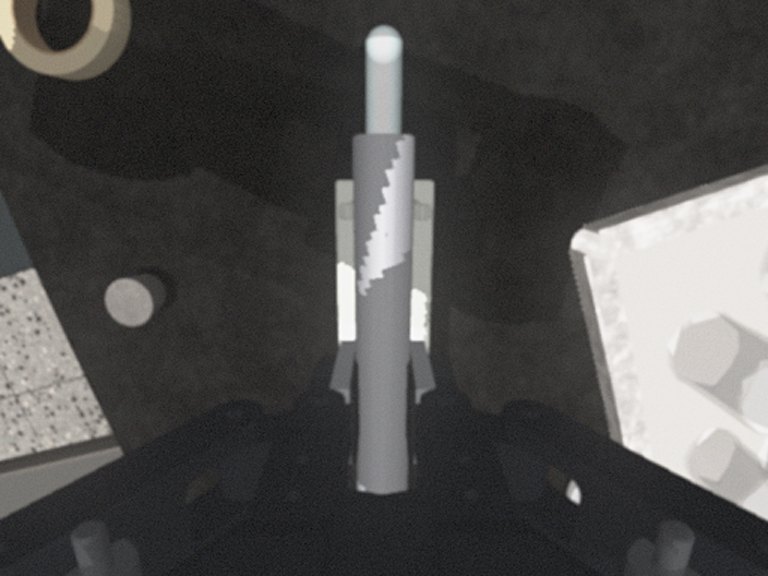

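Request:
drive_tool([
  [0.5, -0.02, 0, 0, 0, -0.36, 0],
  [0.9, -0.04, 0, 0, 0, -0.36, 0],
  [0.9, -0.04, 0, 0, 0, -0.36, 0],
  [0.9, -0.04, 0, 0, 0, -0.36, 0],
  [0.9, -0.04, 0, 0, 0, -0.36, 0],
  [0.9, -0.02, 0, 0, 0, -0.36, 0],
  [0.9, -0.02, 0, 0, 0, -0.36, 0],
  [0.9, 0, 0, 0, 0, -0.36, 0],
  [0.9, 0, 0, 0, 0, -0.36, 0],
  [0.9, 0, 0, 0, 0, -0.36, 0],
])

```text
time: 8.45
eef_pos: [0.5523, 0.0237, 0.3227]
ee_rot: [-3.141, -0.0, 1.357]
ft_force: [0.2, 1.2, -1.6]
width: 0.0137
```

```bash
python3 - <<'E'
from h import *
s=get_state();print(s['time'])
p,R=pose(s);r=plan(p,R,[.58723,.16194,.325],[np.pi,0,1.3929],7);print(r[0],r[-1])
E
```

```text
8.45
[ 0.81  0.03 -0.01 -0.01 -0.   -0.29] [ 0.81  0.05 -0.01 -0.01 -0.   -0.29]
```

Request:
drive_tool([
  [0.85, 0.04, 0, 0, 0, -0.29, 0],
  [0.85, 0.04, 0, 0, 0, -0.29, 0],
  [0.85, 0.04, 0, 0, 0, -0.29, 0],
  [0.85, 0.04, 0, 0, 0, -0.29, 0],
  [0.85, 0.04, 0, 0, 0, -0.29, 0],
  [0.7, 0.04, 0, 0, 0, -0.29, 0],
  [0.5, 0.03, 0, 0, 0, -0.29, 0],
  [0.22, 0, 0, 0, 0, 0, 0],
  [0, 0, 0, 0, 0, 0, 0],
  [0, 0, 0, 0, 0, 0, 0],
])

```text
time: 9.45
eef_pos: [0.587, 0.1591, 0.3232]
ee_rot: [-3.141, 0.0, 1.391]
ft_force: [0.6, -0.3, -0.7]
width: 0.0135
```

```bash
python3 - <<'E'
from h import *
s=get_state();print(s['time'],s['eef_pos'],s['ee_rot'],s['width'],s['ft_force'],s['ft_torque'])
c=calibration('wrist');np.save('w6.npy',c,allow_pickle=True)
im=camera('wrist');cv2.imwrite('pics/w6.png',cv2.resize(im[:,:,::-1],None,fx=1.5,fy=1.5,interpolation=cv2.INTER_CUBIC))
cv2.imwrite('pics/w6r.png',im[:,:,::-1])
p,R=pose(s);print(plan(p,R,[.58723,.16194,.325],[np.pi,0,1.3929],1))
sd=camera('scene');cv2.imwrite('pics/s6r.png',sd[:,:,::-1])
sd=camera('side');cv2.imwrite('pics/d6r.png',sd[:,:,::-1])
crop(cv2.imread('pics/s6r.png'),160,130,240,215,7,'pics/s6.png')
crop(cv2.imread('pics/d6r.png'),215,190,295,300,5,'pics/d6.png')
D=[.58988,.1767,1.39286]
def T(q): 
    x,y,t=D;q=np.array(q,float)/1000;cc,ss=np.cos(t),np.sin(t)
    return np.c_[x+cc*q[:,0]-ss*q[:,1],y+ss*q[:,0]+cc*q[:,1],q[:,2]]
print(1.5*project(c,T([(90,0,95),(90,11,84),(90,-11,84),(56,17,102),(56,-17,102)])))
E
```

```text
9.45 [0.58702192 0.15905403 0.32318263] [-3.14143846e+00  2.67914955e-04  1.39126986e+00] 0.013547362148468696 [ 0.55186581 -0.33638362 -0.6676517 ] [ 0.04851825 -0.02039239  0.02167642]
[[ 0.12 -0.01 -0.07 -0.01  0.02 -0.09]]
[[382.65935632  53.17178186]
 [356.39768419  59.16818183]
 [408.85951742  59.10719136]
 [339.89326798 140.723922  ]
 [425.6200168  140.62666454]]
```

View pics/w6.png

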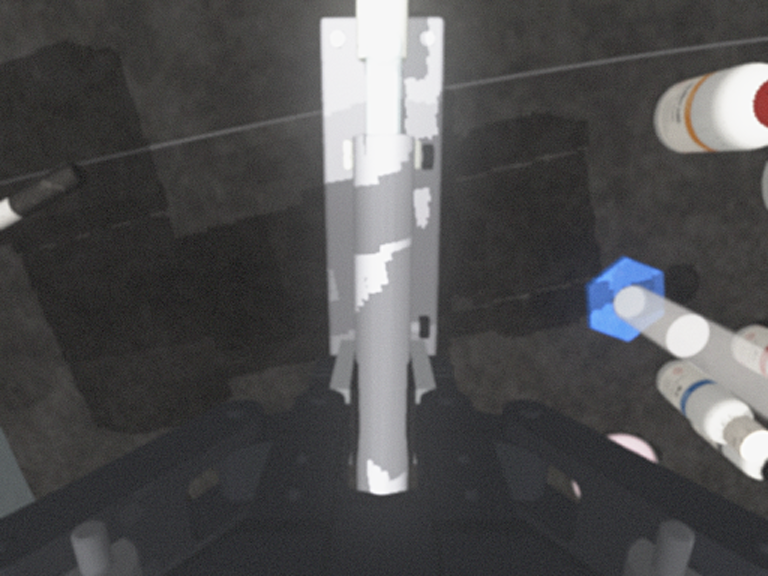

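View pics/s6.png

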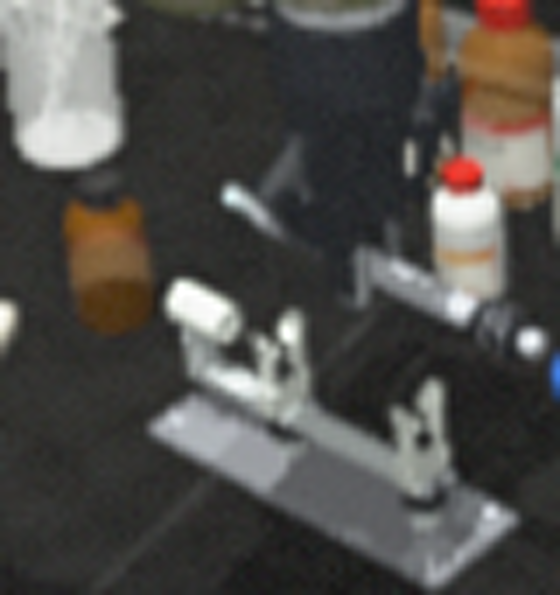

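View pics/d6.png

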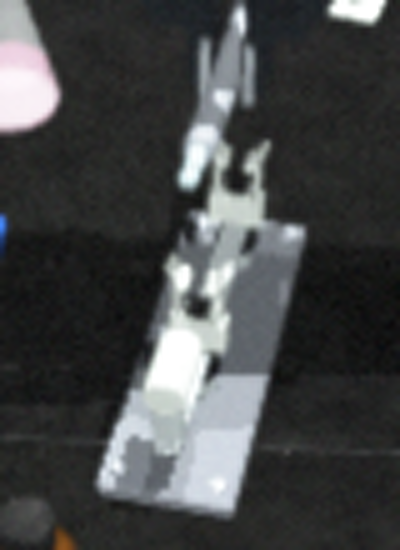

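Request:
drive_tool([
  [0.14, 0, 0.2, 0, 0, -0.08, 0],
  [0, 0, 0.4, 0, 0, 0, 0],
  [0, 0, 0.5, 0, 0, 0, 0],
  [0, 0, 0.5, 0, 0, 0, 0],
  [0, 0, 0.3, 0, 0, 0, 0],
  [0, 0, 0.1, 0, 0, 0, 0],
  [0, 0, 0, 0, 0, 0, 0],
  [0, 0, 0, 0, 0, 0, 0],
  [0, 0, 0, 0, 0, 0, 0],
  [0, 0, 0, 0, 0, 0, 0],
])

```text
time: 10.6
eef_pos: [0.5877, 0.1629, 0.2736]
ee_rot: [3.141, -0.0, 1.393]
ft_force: [-0.8, -0.1, -0.9]
width: 0.0139
```

```bash
cat > st.py <<'E'
from h import *
import sys
s=get_state();p,R=pose(s)
D=np.array([.58988,.1767]);t=1.39286;M=np.array([[np.cos(t),np.sin(t)],[-np.sin(t),np.cos(t)]])
a=M@(p[:2]-D)*1000;f=s['ft_force']
print('t',round(s['time'],2),'tcp dock xy mm',a.round(2),'axis z~',round(p[2]*1000-153.5,2),'rot',np.degrees(s['ee_rot']).round(2),'yaw err',round(np.degrees(s['ee_rot'][2]-t),2),'F dock',(M@f[:2]).round(2),f[2].round(2),'T',np.round(s['ft_torque'],3),'w',round(s['width'],4))
if len(sys.argv)>1:
    n=sys.argv[1]
    for q in ('wrist','side','scene')[:int(sys.argv[2])]:
        cv2.imwrite(f'pics/{q}{n}r.png',camera(q)[:,:,::-1])
    im=cv2.imread(f'pics/wrist{n}r.png');cv2.imwrite(f'pics/wrist{n}.png',cv2.resize(im,None,fx=1.5,fy=1.5,interpolation=cv2.INTER_CUBIC))
    if int(sys.argv[2])>1:crop(cv2.imread(f'pics/side{n}r.png'),215,190,295,300,5,f'pics/side{n}.png')
    if int(sys.argv[2])>2:crop(cv2.imread(f'pics/scene{n}r.png'),160,130,240,215,7,f'pics/scene{n}.png')
E
python3 st.py A 2
```

```text
t 10.6 tcp dock xy mm [-13.94  -0.31] axis z~ 120.15 rot [ 1.7996e+02 -1.0000e-02  7.9820e+01] yaw err 0.01 F dock [-0.22  0.78] -0.89 T [ 0.042 -0.002 -0.011] w 0.0139
```

View pics/wristA.png

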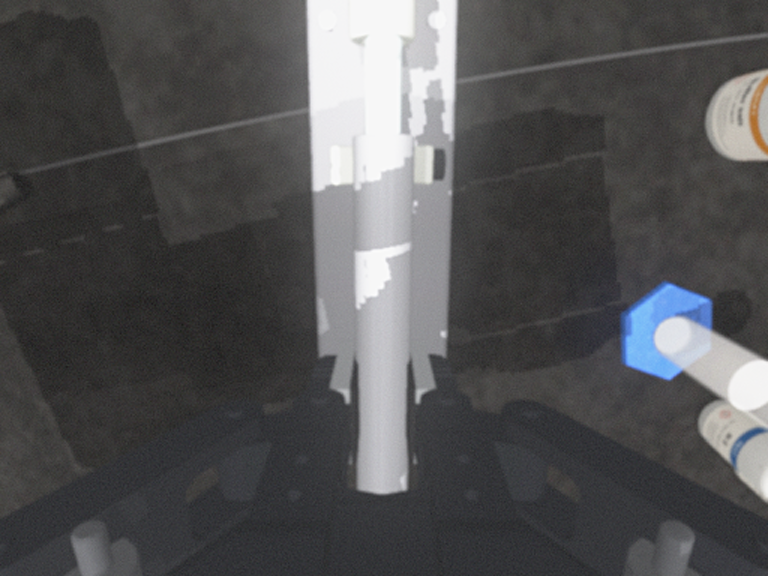

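View pics/sideA.png

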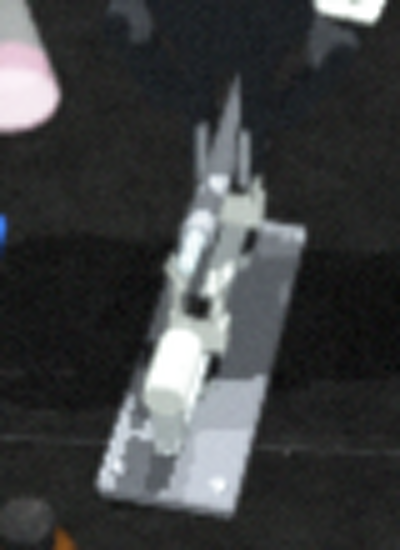

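Request:
drive_tool([
  [0, -0.016, 0.06, 0, 0, 0, 0],
  [0, 0, 0.06, 0, 0, 0, 0],
  [0, 0, 0.06, 0, 0, 0, 0],
  [0, 0, 0.06, 0, 0, 0, 0],
  [0, 0, 0.06, 0, 0, 0, 0],
  [0, 0, 0.06, 0, 0, 0, 0],
  [0, 0, 0.06, 0, 0, 0, 0],
  [0, 0, 0.06, 0, 0, 0, 0],
  [0, 0, 0.06, 0, 0, 0, 0],
  [0, 0, 0.06, 0, 0, 0, 0],
])

```text
time: 11.7
eef_pos: [0.5873, 0.163, 0.2581]
ee_rot: [3.142, -0.0, 1.393]
ft_force: [-0.3, -0.3, -0.3]
width: 0.0132
```

Request:
drive_tool([
  [0, 0, 0.03, 0, 0, 0, 0],
  [0, 0, 0.03, 0, 0, 0, 0],
  [0, 0, 0.03, 0, 0, 0, 0],
  [0, 0, 0.03, 0, 0, 0, 0],
  [0, 0, 0.03, 0, 0, 0, 0],
  [0, 0, 0.03, 0, 0, 0, 0],
  [0, 0, 0, 0, 0, 0, 0],
  [0, 0, 0, 0, 0, 0, 0],
  [0, 0, 0, 0, 0, 0, 0],
  [0, 0, 0, 0, 0, 0, 0],
])

```text
time: 12.7
eef_pos: [0.5873, 0.163, 0.2538]
ee_rot: [3.142, -0.0, 1.393]
ft_force: [0.4, -0.1, -0.6]
width: 0.0136
```

```bash
python3 st.py
```

```text
t 12.7 tcp dock xy mm [-13.93   0.11] axis z~ 100.26 rot [180.    -0.    79.82] yaw err 0.01 F dock [-0.08 -0.42] -0.57 T [-0.038  0.014 -0.008] w 0.0136
```

Request:
drive_tool([
  [0, 0, 0.02, 0, 0, 0, 0],
  [0, 0, 0.02, 0, 0, 0, 0],
  [0, 0, 0.02, 0, 0, 0, 0],
  [0, 0, 0.02, 0, 0, 0, 0],
  [0, 0, 0.02, 0, 0, 0, 0],
  [0, 0, 0.02, 0, 0, 0, 0],
  [0, 0, 0.02, 0, 0, 0, 0],
  [0, 0, 0, 0, 0, 0, 0],
  [0, 0, 0, 0, 0, 0, 0],
  [0, 0, 0, 0, 0, 0, 0],
])

```text
time: 13.7
eef_pos: [0.5873, 0.163, 0.2502]
ee_rot: [3.142, -0.0, 1.393]
ft_force: [0.1, -0.3, -1.1]
width: 0.0136
```

```bash
python3 st.py
```

```text
t 13.7 tcp dock xy mm [-13.94   0.1 ] axis z~ 96.75 rot [180.    -0.    79.82] yaw err 0.01 F dock [-0.3  -0.19] -1.06 T [ 0.037 -0.015  0.025] w 0.0136
```

Request:
drive_tool([
  [0, 0, 0.02, 0, 0, 0, 0],
  [0, 0, 0.02, 0, 0, 0, 0],
  [0, 0, 0.02, 0, 0, 0, 0],
  [0, 0, 0.02, 0, 0, 0, 0],
  [0, 0, 0.02, 0, 0, 0, 0],
  [0, 0, 0.02, 0, 0, 0, 0],
  [0, 0, 0.02, 0, 0, 0, 0],
  [0, 0, 0.02, 0, 0, 0, 0],
  [0, 0, 0, 0, 0, 0, 0],
  [0, 0, 0, 0, 0, 0, 0],
])

```text
time: 14.7
eef_pos: [0.5874, 0.163, 0.2463]
ee_rot: [3.141, 0.0, 1.393]
ft_force: [-0.0, -0.5, -0.6]
width: 0.0132
```

```bash
python3 st.py
```

```text
t 14.7 tcp dock xy mm [-13.94   0.06] axis z~ 92.8 rot [179.99   0.    79.82] yaw err 0.01 F dock [-0.52 -0.08] -0.62 T [ 0.018 -0.033 -0.002] w 0.0132
```

Request:
drive_tool([
  [0, 0, 0.02, 0, 0, 0, 0],
  [0, 0, 0.02, 0, 0, 0, 0],
  [0, 0, 0.02, 0, 0, 0, 0],
  [0, 0, 0.02, 0, 0, 0, 0],
  [0, 0, 0.02, 0, 0, 0, 0],
  [0, 0, 0.02, 0, 0, 0, 0],
  [0, 0, 0.02, 0, 0, 0, 0],
  [0, 0, 0, 0, 0, 0, 0],
  [0, 0, 0, 0, 0, 0, 0],
  [0, 0, 0, 0, 0, 0, 0],
])

```text
time: 15.7
eef_pos: [0.5875, 0.1631, 0.2437]
ee_rot: [3.14, -0.001, 1.393]
ft_force: [0.2, -0.1, 8.7]
width: 0.0137
```

```bash
python3 st.py B 2; python3 -c "
from h import *
a=cv2.imread('pics/wristBr.png');crop(a,190,0,320,110,6,'pics/B1.png')"
```

```text
t 15.7 tcp dock xy mm [-13.84  -0.07] axis z~ 90.23 rot [ 1.7988e+02 -4.0000e-02  7.9820e+01] yaw err 0.01 F dock [-0.05 -0.19] 8.7 T [0.12  0.012 0.071] w 0.0137
```

View pics/B1.png

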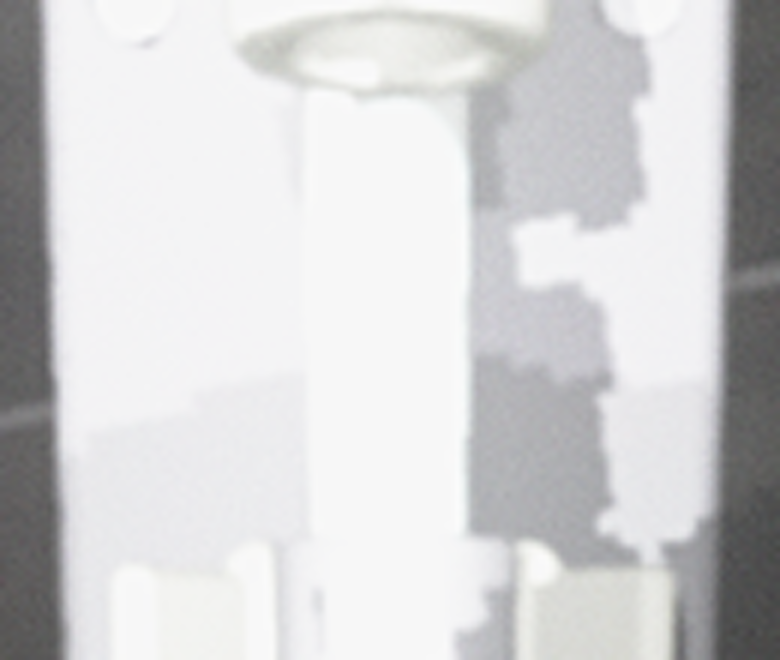

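View pics/sideB.png

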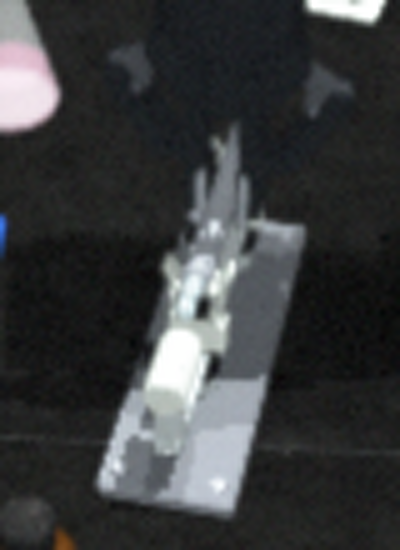

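Request:
drive_tool([
  [0, 0, 0.02, 0, 0, 0, 0],
  [0, 0, 0, 0, 0, 0, 0],
  [0, 0, 0.02, 0, 0, 0, 0],
  [0, 0, 0, 0, 0, 0, 0],
  [0, 0, 0.02, 0, 0, 0, 0],
  [0, 0, 0, 0, 0, 0, 0],
  [0, 0, 0.02, 0, 0, 0, 0],
  [0, 0, 0, 0, 0, 0, 0],
  [0, 0, 0, 0, 0, 0, 0],
  [0, 0, 0, 0, 0, 0, 0],
])

```text
time: 16.8
eef_pos: [0.5875, 0.1631, 0.2418]
ee_rot: [3.139, -0.001, 1.393]
ft_force: [-0.6, -0.3, 7.8]
width: 0.0135
```

```bash
python3 st.py
```

```text
t 16.8 tcp dock xy mm [-13.78  -0.08] axis z~ 88.34 rot [ 1.7987e+02 -5.0000e-02  7.9820e+01] yaw err 0.01 F dock [-0.43  0.5 ] 7.8 T [ 0.2   -0.012  0.044] w 0.0135
```

Request:
drive_tool([
  [0, 0, 0.02, 0, 0, 0, 0],
  [0, 0, 0, 0, 0, 0, 0],
  [0, 0, 0.02, 0, 0, 0, 0],
  [0, 0, 0, 0, 0, 0, 0],
  [0, 0, 0.02, 0, 0, 0, 0],
  [0, 0, 0, 0, 0, 0, 0],
  [0, 0, 0.02, 0, 0, 0, 0],
  [0, 0, 0.02, 0, 0, 0, 0],
  [0, 0, 0, 0, 0, 0, 0],
  [0, 0, 0, 0, 0, 0, 0],
])

```text
time: 17.8
eef_pos: [0.5875, 0.1631, 0.2389]
ee_rot: [3.14, -0.001, 1.393]
ft_force: [0.2, 0.4, 5.5]
width: 0.0138
```

```bash
python3 st.py
```

```text
t 17.8 tcp dock xy mm [-13.81  -0.04] axis z~ 85.38 rot [ 1.7992e+02 -5.0000e-02  7.9810e+01] yaw err 0.01 F dock [ 0.43 -0.09] 5.54 T [ 0.208 -0.101  0.066] w 0.0138
```

Request:
drive_tool([
  [0, 0, 0.02, 0, 0, 0, 0],
  [0, 0, 0.02, 0, 0, 0, 0],
  [0, 0, 0.02, 0, 0, 0, 0],
  [0, 0, 0.02, 0, 0, 0, 0],
  [0, 0, 0.02, 0, 0, 0, 0],
  [0, 0, 0.02, 0, 0, 0, 0],
  [0, 0, 0, 0, 0, 0, 0],
  [0, 0, 0, 0, 0, 0, 0],
  [0, 0, 0, 0, 0, 0, 0],
  [0, 0, 0, 0, 0, 0, 0],
])

```text
time: 18.8
eef_pos: [0.5872, 0.163, 0.2348]
ee_rot: [-3.141, 0.0, 1.393]
ft_force: [2.4, -0.8, -5.9]
width: 0.0136
```

```bash
python3 st.py
```

```text
t 18.8 tcp dock xy mm [-14.     0.18] axis z~ 81.25 rot [-1.7995e+02  2.0000e-02  7.9820e+01] yaw err 0.01 F dock [-0.37 -2.48] -5.89 T [-0.053 -0.443 -0.017] w 0.0136
```

Request:
drive_tool([
  [0, 0, 0.02, 0, 0, 0, 0],
  [0, 0, 0, 0, 0, 0, 0],
  [0, 0, 0.02, 0, 0, 0, 0],
  [0, 0, 0, 0, 0, 0, 0],
  [0, 0, 0.02, 0, 0, 0, 0],
  [0, 0, 0, 0, 0, 0, 0],
  [0, 0, 0, 0, 0, 0, 0],
  [0, 0, 0, 0, 0, 0, 0],
  [0, 0, 0, 0, 0, 0, 0],
  [0, 0, 0, 0, 0, 0, 0],
])

```text
time: 19.8
eef_pos: [0.5873, 0.163, 0.2337]
ee_rot: [-3.142, -0.0, 1.393]
ft_force: [0.8, -0.0, -2.4]
width: 0.0136
```

```bash
python3 st.py C 1;  python3 -c "
from h import *
a=cv2.imread('pics/wristCr.png');crop(a,190,0,320,110,6,'pics/C1.png')"
```

```text
t 19.8 tcp dock xy mm [-13.91   0.12] axis z~ 80.22 rot [-180.     -0.     79.82] yaw err 0.02 F dock [ 0.11 -0.78] -2.4 T [-0.039 -0.254  0.018] w 0.0136
```

View pics/C1.png

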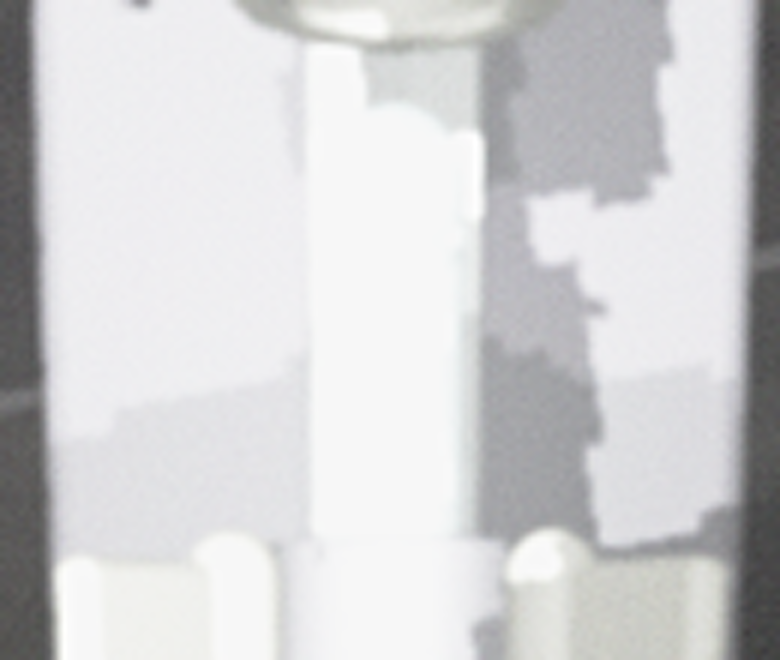

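Request:
drive_tool([
  [0, 0, 0.02, 0, 0, 0, 0],
  [0, 0, 0, 0, 0, 0, 0],
  [0, 0, 0.02, 0, 0, 0, 0],
  [0, 0, 0, 0, 0, 0, 0],
  [0, 0, 0, 0, 0, 0, 0],
  [0, 0, 0, 0, 0, 0, 0],
  [0, 0, 0, 0, 0, 0, 0],
  [0, 0, 0, 0, 0, 0, 0],
  [0, 0, 0, 0, 0, 0, 0],
  [0, 0, 0, 0, 0, 0, 0],
])

```text
time: 20.85
eef_pos: [0.5873, 0.163, 0.2326]
ee_rot: [-3.141, 0.0, 1.393]
ft_force: [1.3, -0.4, -4.7]
width: 0.0135
```

```bash
python3 st.py
```

```text
t 20.85 tcp dock xy mm [-13.95   0.13] axis z~ 79.09 rot [-179.98    0.     79.82] yaw err 0.02 F dock [-0.17 -1.4 ] -4.71 T [-0.021 -0.295 -0.001] w 0.0135
```

Request:
drive_tool([
  [0, 0, 0.02, 0, 0, 0, 0],
  [0, 0, 0, 0, 0, 0, 0],
  [0, 0, 0.02, 0, 0, 0, 0],
  [0, 0, 0, 0, 0, 0, 0],
  [0, 0, 0.02, 0, 0, 0, 0],
  [0, 0, 0, 0, 0, 0, 0],
  [0, 0, 0, 0, 0, 0, 0],
  [0, 0, 0, 0, 0, 0, 0],
  [0, 0, 0, 0, 0, 0, 0],
  [0, 0, 0, 0, 0, 0, 0],
])

```text
time: 21.85
eef_pos: [0.5873, 0.163, 0.2314]
ee_rot: [3.141, -0.0, 1.393]
ft_force: [1.2, -0.5, 0.7]
width: 0.0138
```

```bash
python3 st.py
```

```text
t 21.85 tcp dock xy mm [-13.92   0.09] axis z~ 77.9 rot [179.99  -0.    79.82] yaw err 0.01 F dock [-0.31 -1.25] 0.67 T [-0.066 -0.069 -0.001] w 0.0138
```

Request:
drive_tool([
  [0, 0, 0.02, 0, 0, 0, 0],
  [0, 0, 0, 0, 0, 0, 0],
  [0, 0, 0.01, 0, 0, 0, 0],
  [0, 0, 0, 0, 0, 0, 0],
  [0, 0, 0, 0, 0, 0, 0],
  [0, 0, 0, 0, 0, 0, 0],
  [0, 0, 0, 0, 0, 0, 0],
  [0, 0, 0, 0, 0, 0, 0],
  [0, 0, 0, 0, 0, 0, 0],
  [0, 0, 0, 0, 0, 0, 0],
])

```text
time: 22.85
eef_pos: [0.5873, 0.163, 0.2309]
ee_rot: [3.141, -0.0, 1.393]
ft_force: [-0.7, -1.3, 6.0]
width: 0.0137
```

```bash
python3 st.py D 3;  python3 -c "
from h import *
a=cv2.imread('pics/wristDr.png');crop(a,190,0,320,110,6,'pics/D1.png')"
```

```text
t 22.85 tcp dock xy mm [-13.94   0.11] axis z~ 77.45 rot [ 1.7997e+02 -1.0000e-02  7.9820e+01] yaw err 0.01 F dock [-1.38  0.51] 6.03 T [-0.11   0.152  0.029] w 0.0137
```

View pics/D1.png

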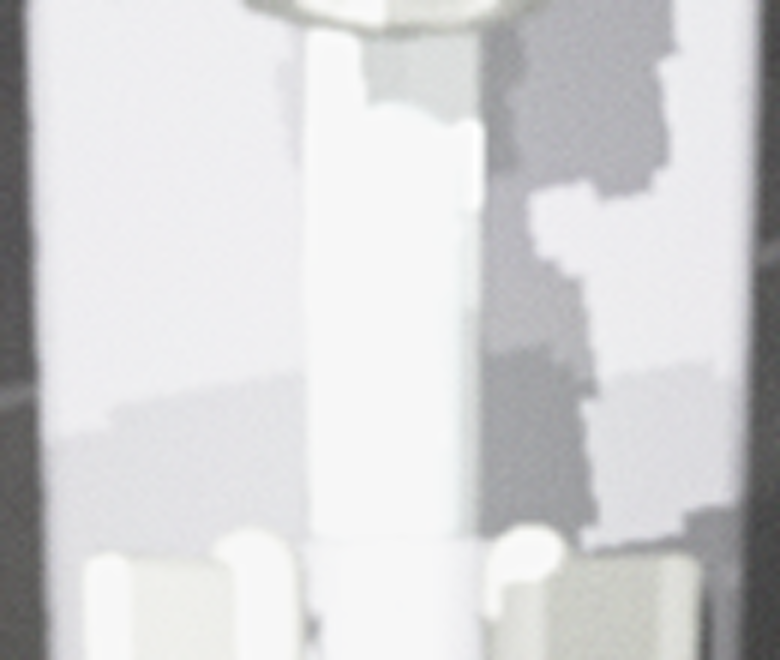

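View pics/sceneD.png

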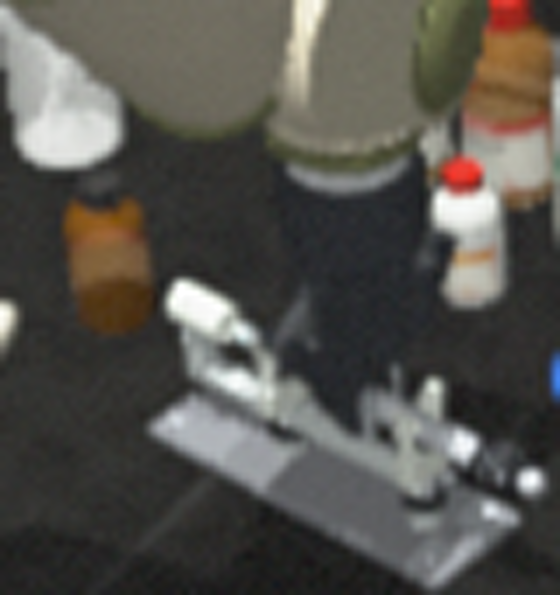

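Request:
drive_tool([
  [0, 0, -0.02, 0, 0, 0, 0],
  [0, 0, 0, 0, 0, 0, 0],
  [0, 0, 0, 0, 0, 0, 0],
  [0, 0, 0, 0, 0, 0, 0],
  [0, 0, 0, 0, 0, 0, 0],
  [0, 0, 0, 0, 0, 0, 0],
  [0.05, 0, 0, 0, 0, 0, 0],
  [0.08, 0, 0, 0, 0, 0, 0],
  [0.08, 0, 0, 0, 0, 0, 0],
  [0.08, 0, 0, 0, 0, 0, 0],
])

```text
time: 24.0
eef_pos: [0.5887, 0.1701, 0.231]
ee_rot: [3.141, 0.0, 1.393]
ft_force: [0.0, -4.1, 4.6]
width: 0.0135
```

```bash
python3 st.py E 1; python3 -c "
from h import *
a=cv2.imread('pics/wristEr.png');crop(a,190,0,320,110,6,'pics/E1.png')"
```

```text
t 24.0 tcp dock xy mm [-6.66 -0.  ] axis z~ 77.51 rot [1.7999e+02 2.0000e-02 7.9810e+01] yaw err 0.01 F dock [-4.02 -0.72] 4.61 T [-0.716 -0.052  0.024] w 0.0135
```

View pics/E1.png

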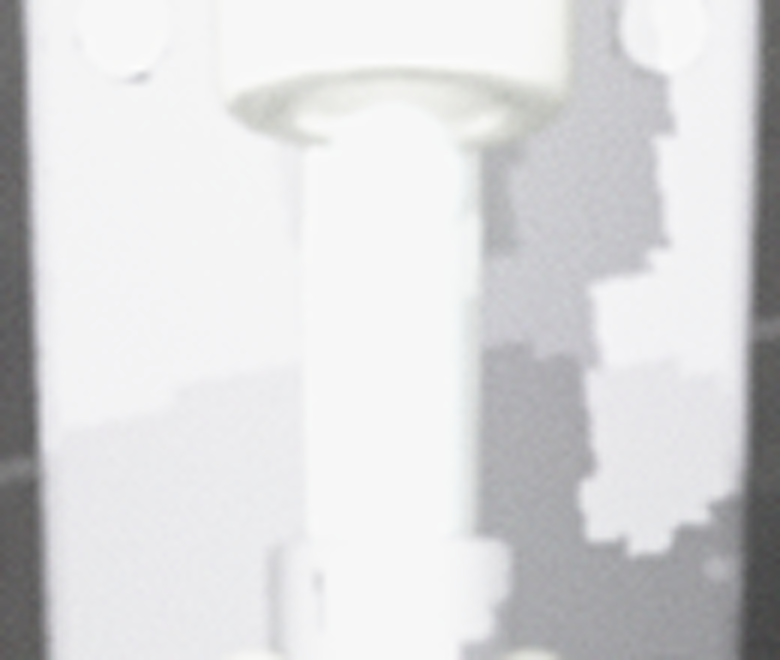

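Request:
drive_tool([
  [0.05, 0, -0.01, 0, 0, 0, 0],
  [0.06, 0, 0, 0, 0, 0, 0],
  [0.06, 0, 0, 0, 0, 0, 0],
  [0.06, 0, 0, 0, 0, 0, 0],
  [0.06, 0, 0, 0, 0, 0, 0],
  [0.06, 0, 0, 0, 0, 0, 0],
  [0.06, 0, 0, 0, 0, 0, 0],
  [0.06, 0, 0, 0, 0, 0, 0],
  [0.06, 0, 0, 0, 0, 0, 0],
  [0.06, 0, 0, 0, 0, 0, 0],
])

```text
time: 25.05
eef_pos: [0.5912, 0.1848, 0.2312]
ee_rot: [-3.141, 0.0, 1.393]
ft_force: [1.3, -3.3, 2.0]
width: 0.0133
```

```bash
python3 st.py F 1; python3 -c "
from h import *
a=cv2.imread('pics/wristFr.png');crop(a,190,0,320,110,6,'pics/F1.png')"
```

```text
t 25.05 tcp dock xy mm [8.2  0.14] axis z~ 77.69 rot [-179.99    0.     79.82] yaw err 0.01 F dock [-3.01 -1.88] 2.04 T [-0.64  -0.174  0.06 ] w 0.0133
```

View pics/F1.png

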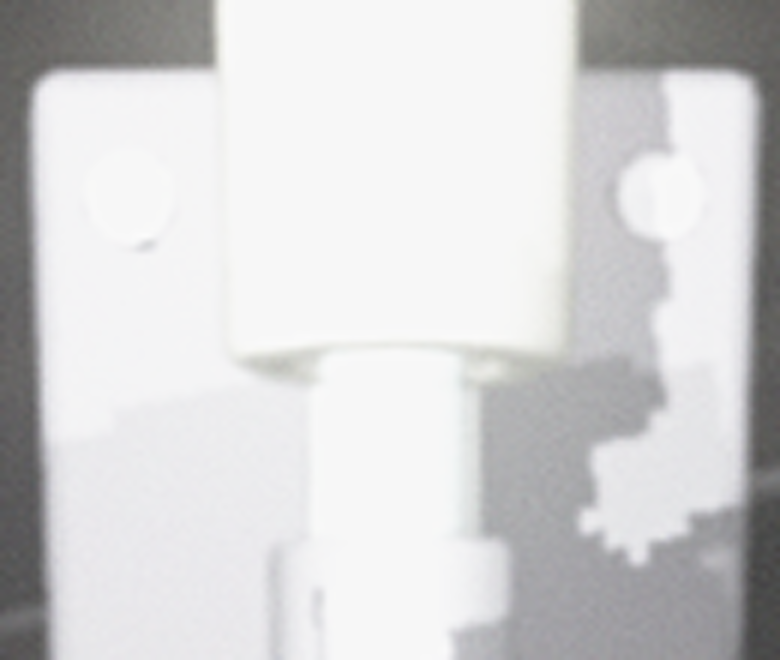

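Request:
drive_tool([
  [0.05, 0, 0, 0, 0, 0, 0],
  [0.05, 0, 0, 0, 0, 0, 0],
  [0.04, 0, 0, 0, 0, 0, 0],
  [0.04, 0, 0, 0, 0, 0, 0],
  [0.04, 0, 0, 0, 0, 0, 0],
  [0.03, 0, 0, 0, 0, 0, 0],
  [0.03, 0, 0, 0, 0, 0, 0],
  [0, 0, 0, 0, 0, 0, 0],
  [0, 0, 0, 0, 0, 0, 0],
  [0, 0, 0, 0, 0, 0, 0],
])

```text
time: 26.1
eef_pos: [0.5924, 0.1916, 0.2312]
ee_rot: [-3.142, -0.0, 1.393]
ft_force: [1.4, -2.0, 1.8]
width: 0.0136
```

```bash
python3 st.py G 1; python3 -c "
from h import *
a=cv2.imread('pics/wristGr.png');crop(a,190,20,320,130,6,'pics/G1.png')"
```

```text
t 26.1 tcp dock xy mm [15.15  0.14] axis z~ 77.71 rot [-1.800e+02 -2.000e-02  7.982e+01] yaw err 0.01 F dock [-1.74 -1.74] 1.84 T [-0.317 -0.19   0.019] w 0.0136
```

View pics/G1.png

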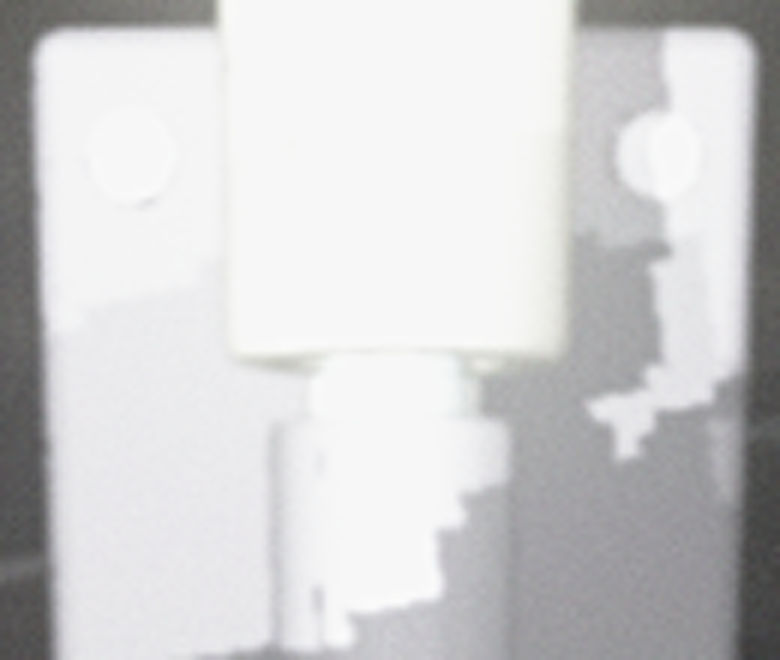

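Request:
drive_tool([
  [0.02, 0, 0, 0, 0, 0, 0],
  [0.02, 0, 0, 0, 0, 0, 0],
  [0.02, 0, 0, 0, 0, 0, 0],
  [0.02, 0, 0, 0, 0, 0, 0],
  [0.01, 0, 0, 0, 0, 0, 0],
  [0, 0, 0, 0, 0, 0, 0],
  [0, 0, 0, 0, 0, 0, 0],
  [0, 0, 0, 0, 0, 0, 0],
  [0, 0, 0, 0, 0, 0, 0],
  [0, 0, 0, 0, 0, 0, 0],
])

```text
time: 27.15
eef_pos: [0.5928, 0.1938, 0.2312]
ee_rot: [-3.142, -0.0, 1.393]
ft_force: [1.4, -2.7, 1.9]
width: 0.0137
```

```bash
python3 st.py H 1; python3 -c "
from h import *
a=cv2.imread('pics/wristHr.png');crop(a,190,20,320,130,6,'pics/H1.png')"
```

```text
t 27.15 tcp dock xy mm [17.31  0.11] axis z~ 77.68 rot [-180.     -0.     79.82] yaw err 0.01 F dock [-2.42 -1.88] 1.9 T [-0.488 -0.205  0.068] w 0.0137
```

View pics/H1.png

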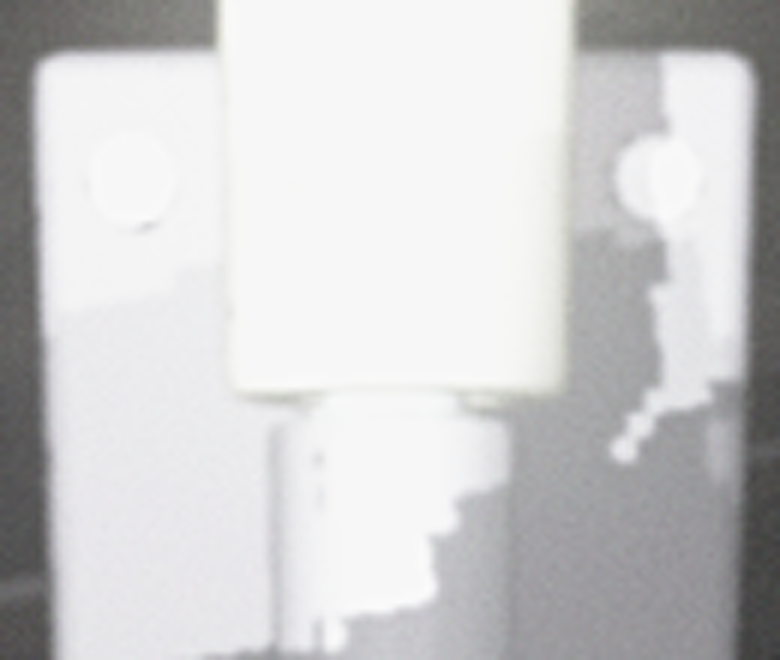

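Request:
drive_tool([
  [0.02, 0, 0, 0, 0, 0, 0],
  [0, 0, 0, 0, 0, 0, 0],
  [0.02, 0, 0, 0, 0, 0, 0],
  [0, 0, 0, 0, 0, 0, 0],
  [0.01, 0, 0, 0, 0, 0, 0],
  [0, 0, 0, 0, 0, 0, 0],
  [0, 0, 0, 0, 0, 0, 0],
  [0, 0, 0, 0, 0, 0, 0],
  [0, 0, 0, 0, 0, 0, 0],
  [0, 0, 0, 0, 0, 0, 0],
])

```text
time: 28.2
eef_pos: [0.5931, 0.195, 0.2312]
ee_rot: [3.142, 0.0, 1.393]
ft_force: [1.0, -3.7, 1.8]
width: 0.0137
```

```bash
python3 st.py
```

```text
t 28.2 tcp dock xy mm [18.55  0.11] axis z~ 77.72 rot [180.     0.    79.82] yaw err 0.01 F dock [-3.49 -1.65] 1.8 T [-0.58  -0.154  0.082] w 0.0137
```

Request:
drive_tool([
  [0.01, 0, 0, 0, 0, 0, 0],
  [0, 0, 0, 0, 0, 0, 0],
  [0.01, 0, 0, 0, 0, 0, 0],
  [0, 0, 0, 0, 0, 0, 0],
  [0, 0, 0, 0, 0, 0, 0],
  [0, 0, 0, 0, 0, 0, 0],
  [0, 0, 0, 0, 0, 0, 0],
  [0, 0, 0, 0, 0, 0, 0],
  [0, 0, 0, 0, 0, 0, 0],
  [0, 0, 0, 0, 0, 0, 0],
])

```text
time: 29.2
eef_pos: [0.5931, 0.1952, 0.2312]
ee_rot: [-3.141, 0.001, 1.393]
ft_force: [0.4, -6.1, 2.2]
width: 0.0136
```

```bash
python3 st.py I 1; python3 -c "
from h import *
a=cv2.imread('pics/wristIr.png');crop(a,190,20,320,130,6,'pics/I1.png')"
```

```text
t 29.2 tcp dock xy mm [18.76  0.07] axis z~ 77.7 rot [-1.7999e+02  5.0000e-02  7.9810e+01] yaw err 0.01 F dock [-5.95 -1.52] 2.21 T [-0.917 -0.079  0.074] w 0.0136
```

View pics/I1.png

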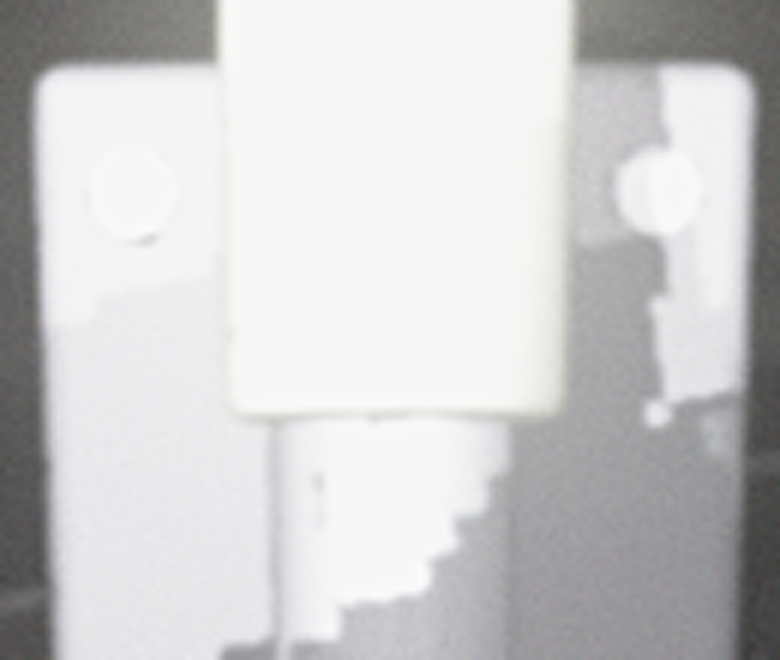

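Request:
drive_tool([
  [-0.01, 0, 0, 0, 0, 0, 0],
  [0, 0, 0, 0, 0, 0, 0.2],
  [0, 0, 0, 0, 0, 0, 0.35],
  [0, 0, 0, 0, 0, 0, 0.5],
  [0, 0, 0, 0, 0, 0, 0.6],
  [0, 0, 0, 0, 0, 0, 0.6],
  [0, 0, 0, 0, 0, 0, 0.6],
  [0, 0, 0, 0, 0, 0, 0.6],
  [0, 0, -0.1, 0, 0, 0, 0.6],
  [0, 0, -0.2, 0, 0, 0, 0.6],
])

```text
time: 30.25
eef_pos: [0.5931, 0.1952, 0.2387]
ee_rot: [-3.141, 0.0, 1.393]
ft_force: [0.4, -0.0, -0.7]
width: 0.0513
```

```bash
python3 st.py J 1
```

```text
t 30.25 tcp dock xy mm [18.79  0.16] axis z~ 85.22 rot [-1.7996e+02  1.0000e-02  7.9820e+01] yaw err 0.01 F dock [ 0.02 -0.36] -0.7 T [-0.021  0.004  0.012] w 0.0513
```

View pics/wristJ.png

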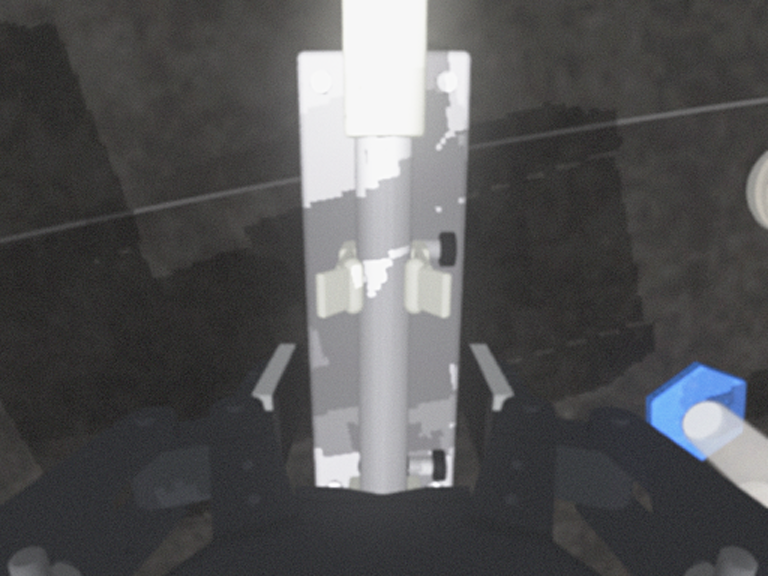

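Released: the shoulder is at the sleeve mouth (v≈135) and the clip fingers are round the rod (v≈285). Now straight up, clear of everything.

Request:
drive_tool([
  [0, 0, -0.4, 0, 0, 0, 0.6],
  [0, 0, -0.7, 0, 0, 0, 0.6],
  [0, 0, -0.9, 0, 0, 0, 0.6],
  [0, 0, -0.9, 0, 0, 0, 0.6],
  [0, 0, -0.9, 0, 0, 0, 0.6],
  [0, 0, -0.9, 0, 0, 0, 0.6],
  [0, 0, -0.6, 0, 0, 0, 0.6],
  [0, 0, -0.3, 0, 0, 0, 0.6],
  [0, 0, 0, 0, 0, 0, 0.6],
  [0, 0, 0, 0, 0, 0, 0.6],
])

```text
time: 31.3
eef_pos: [0.593, 0.1952, 0.3781]
ee_rot: [-3.14, 0.0, 1.393]
ft_force: [0.3, 1.0, 0.4]
width: 0.0511
```

```bash
python3 st.py K 3; python3 -c "
from h import *
a=cv2.imread('pics/wristKr.png');crop(a,200,20,310,110,7,'pics/K1.png')
a=cv2.imread('pics/sceneKr.png');b=cv2.imread('pics/scene0.png');print(a.shape)
cv2.imwrite('pics/K2.png',np.hstack([cv2.resize(x[120:260,130:330],None,fx=2,fy=2) for x in (b,a)]))"
```

```text
t 31.3 tcp dock xy mm [18.75  0.2 ] axis z~ 224.57 rot [-1.7994e+02  2.0000e-02  7.9820e+01] yaw err 0.01 F dock [ 1.06 -0.08] 0.39 T [ 0.04  -0.017 -0.046] w 0.0511
(384, 512, 3)
```

View pics/wristK.png

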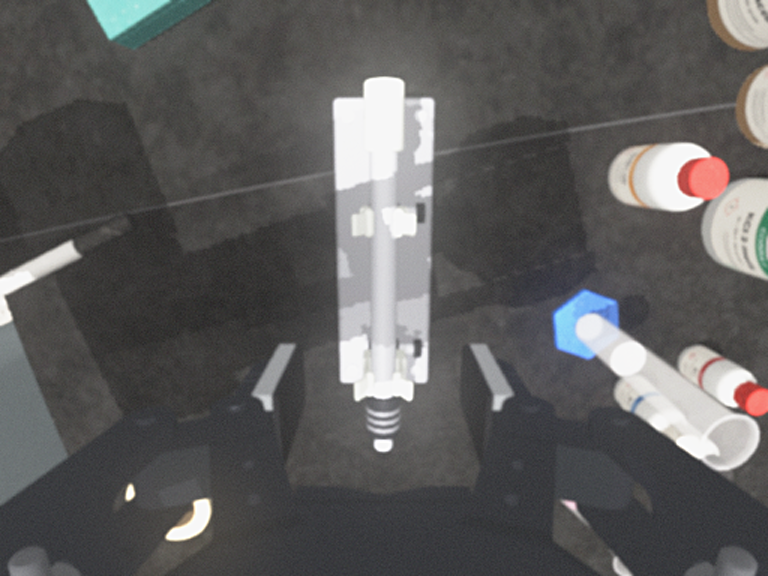

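View pics/K2.png

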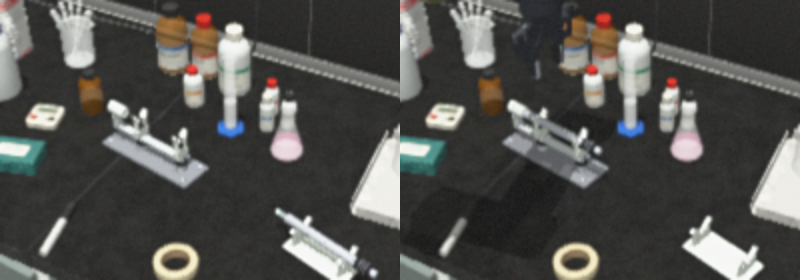

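View pics/sceneK.png

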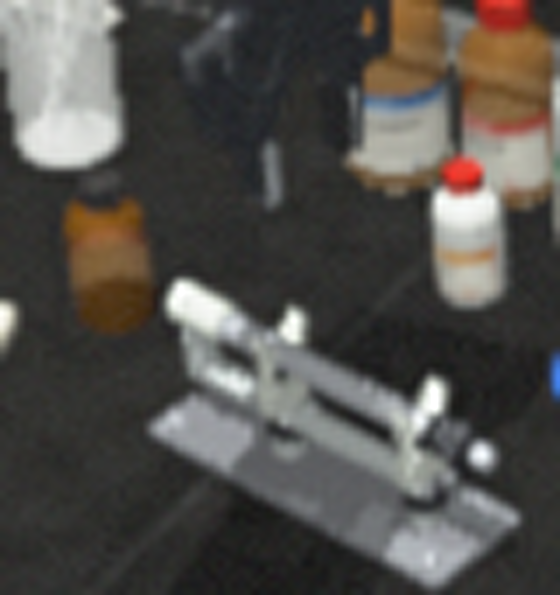

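```bash
python3 -c "
from rig import *
print(job_done())"
```

```text
the job is handed in; nothing more can be done
None
```

I took the electrode from its rest, pressed it into both clips, slid it home into the sleeve, let go, and handed the job in at about 31 s of the 51 s allowed. `job_done` reports no verdict, so success rests on my own checks below.

- **Right electrode:** I took the one lying in the white rest. Its image fits the 216 mm length and 16 mm rod, while the one lying on the worktop is thinner.
- **Pressing in:** The highest wrist reading was about 9 N. It then dropped to about −6 N as the clips snapped, and I stopped at about 6 N on the rubber floor. The wrist picture showed the front clip's fingers closed over the rod and the tip still short of the sleeve.
- **Sliding home:** Sliding read about 2 to 4 N. At the sleeve it rose to 6 N as motion stalled, and the last close-up showed no gap between shoulder and mouth.
- **After release:** The pictures show the rod along the dock's axis in both clips with its shoulder at the mouth. The gripper was about 14 cm above it, and the flask and brown bottle had not moved.

**What I could not confirm:**
- **Dock load and finger bends:** I could not read these directly. My force checks come from the wrist sensor, mostly once per second, so short peaks between readings would not show.
- **Clip height:** Sight gave about 84 mm, but feel gave about 77.5 mm. I trusted feel.
- **Jaw opening:** The jaws read 13.7 mm on the 16 mm rod. I put this down to soft pads and did not check it further.

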